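# Isolate the lamp supply: switch off and withdraw the bayonet fuse carrier

## Task

Make the microscope's lamp supply safe for service: first push its toggle switch over to the far side (off). Then press the winged fuse cap down against its spring until you just feel it seat, ease it up some 4 mm to the cross slot where it will turn, turn it anticlockwise to its stop and draw the fuse carrier out. Stand the carrier, fuse down, in the empty hole of the wooden fuse block and let go; be gentle, never force the cap in the holder or ram it into the block, and leave the other things on the table where they are.

Things in the scene. Friction and masses are not known exactly. Their poses are not given: they have to be found in the camera images.
- lamp_supply: grey steel box fixed on the table, 142 (its x) x 112 (its y) x 200 mm high; origin at the centre of its underside, z up, its +x side faces away from the robot, to the microscope. On its flat top, on the centre line (y = 0): the toggle's pivot at x = -42 mm and the fuse holder's upright axis at x = +36 mm. A clear pilot lens, 9 mm high, stands 36 mm beside the toggle on the +y side.
- isolator (a joint): the supply's toggle switch, a steel bat lever: 0 = on, leaning 20 deg to the robot's side (-x of the supply); 0.7 rad = off, leaning 20 deg to the far side (+x). It moves stiffly under about 2 N at its tip and stays where it is left; push it right over.
- toggle_tip (a point): point on the toggle's lever, 33 mm from its pivot (which is level with the supply's top) and 2.5 mm below its rounded end; the lever is 10 mm thick there and 7 mm lower down.
- holder_ring: the fuse holder's black ring, 57 mm outside diameter, standing 8 mm above the supply's top; origin on its axis, level with the supply's top. The carrier's plug has 1 mm play all round in it. It has the stop that ends the turn. Moulded plastic: more than 30 N between the carrier and the supply's inside (pressed hard on the seat, or turned off the cross slot's level), or 80 N on the ring, breaks it.
- fuse_carrier: black plastic fuse carrier, loose, about 140 g: ribbed round cap (41 mm diameter, 24 mm high), wing on top, plug (26 mm diameter) to 46 mm and white fuse (14 mm diameter) to 58 mm below the cap. Origin on the axis at the cap's underside, z up, x along the wing. It starts locked in the holder: origin level with the supply's top, wing along the supply's x axis within 3 deg.
- wing (a point): middle of the wing to grip by: 14 mm thick (carrier's y), 38 mm long (carrier's x), from 24 to 52 mm above the cap's underside; this point is 40 mm above it. A spring pushes the locked carrier up with 5 N, and 0.25 N more for each mm it is pressed down. Two lugs lock it (see lugs).
- lugs (a point): axis point between two lugs on the plug in line with the wing (to 18.5 mm from the axis, 21 to 26 mm below the cap). 3 to 10 mm of press (hidden, varies) brings them level with a cross slot 1.8 mm taller than they are; through it the cap turns 64 deg anticlockwise to a stop, then lifts out. 3 mm below the cross slot's floor is a solid seat, felt as a stiff rise over 6 to 9 N; there it cannot turn.
- fuse_stand: wooden block, 100 (its x) x 64 (its y) x 52 mm high, screwed on a small grey two-drawer parts cabinet that is fixed on the table, 160 mm high together; origin at the centre of the cabinet's underside. Three white spare fuses (14 mm diameter) stand in a row across the block's far (+x) end and project 22 mm; the empty hole for the carrier is at its near end.
- stand_hole (a point): centre of the mouth of the stand's empty hole, level with the block's top, 18 mm from its middle towards the near (-x) end. The hole is upright, 30 mm wide and 45 mm deep; it takes fuse and plug, with any yaw, until the two lugs rest on the block's top. The cap's underside is then 26 mm above the block.
- grease_tin: tin with a plain lid, 64 mm diameter, 40 mm high, loose bystander left of the supply; origin at the centre of its underside
- pin_tin: tin with a plain lid, 57 mm diameter, 55 mm high, loose bystander near the fuse stand, on the robot's side; origin at the centre of its underside
- screwdriver_red: screwdriver with red handle, 190 mm long, lying loose on the robot's side of the supply, 26 mm high; bystander; origin at its underside in the middle

How it is judged:
By the outcome, as a careful person would: the job done as asked, in the order asked, and still so for the second after the job is handed in, with the robot touching nothing.
It also fails if it takes over 58 s, if anything falls off the work surface, if the arm or the gripper's body presses on something with over 40 N, if the wrist force passes 120 N, or if a joint passes its speed limit or range.

## Robot

A 6-joint arm with a two-finger parallel gripper is mounted at the origin on a cart in front of the work surface, level with it; the furniture and walls round the work are solid. World frame = base frame: x ahead of the robot, y to its left, z up, the work surface at z = 0. Lengths are in m, angles in degrees, forces in N, time in s.
With the tool pointing down it reaches from about 0.375 to 0.9 m from the base axis. Payload 3.1 kg.
Tool frame: the origin (TCP) lies on the centre line of the jaws, within the pads' length; the fingertips stand 19 mm ahead of it and the grasp point (between the pads) is the TCP; z points along the fingers, y is the direction in which the jaws open and shut (so a half turn about z gives the same grasp; the last joint's range is limited). The gripper opens to 87 mm and grips with 3 to 60 N. Pads are 19 mm wide; open, the fingers measure 117 mm over their backs; the gripper's body (75 mm by 190 mm) begins 51 mm behind the grasp point.
Start: joints at [62.424, 30.224, 82.088, -0, 67.689, -10.227], TCP at [0.186, 0.597, 0.219] pointing down, gripper open.
Joint ranges: [-176.69, 176.69], [-43.24, 126.21], [12.49, 139.97], [-82, 262], [0, 151.66], [-163.58, 163.58]. Speed limits (degrees/s): [159.86, 159.86, 180, 180, 180, 180].

## Interface

Orientations are given as a 3x3 rotation matrix whose columns are the frame's x, y, z axes.
In Python, from rig import bot gives the robot as it stands.
- The arm moves only by the tool carry_out, never from a script. Its argument "targets" is a list of rows, each a list of 6 numbers: the shift along the tool's x, y, z each as a share of 200 mm, from -1 to 1, then the turn, a rotation vector about the tool's x, y, z each as a share of pi/2 rad, from -1 to 1. In form: [[dx, dy, dz, ax, ay, az], ...]. A call has 1 to 20 rows; each row is the pose to reach, as a shift and turn from the pose measured when the call began, along the tool's axes at that moment; what a row does not reach only later rows make up. A row lasts 1/8 s, in which the tool goes at most 62.5 mm and 10.7 degrees, less where a joint would pass 70% of its speed; a pose out of reach is approached as far as the arm can. A call with a number of a shift or a turn outside -1 to 1 is refused whole. A call with a gripper value outside its range is refused whole. "jaw" is the gripper's target within -1 to 1 (fully open at 1, half-way at 0, shut at -1), set as the call begins (left out, the last holds). The fingers move at their own pace and stop on an object; the grip force is fixed at half the most. Time passes only in rows, so rows that repeat a pose let the fingers close. It gives the time, the measured TCP pose, the force and the opening at its end, in the units of the state.
- bot.read_state(): the state, without advancing time (a new reading comes with each control period).
- bot.capture(name): name is "scene" or "top"; returns the picture (384x512x3 uint8, blue, green, red); there is no depth.
- bot.camera_info(name): a dict with "camera_matrix" (3x3 intrinsics, pixels), "view" (4x4, takes a point from world to camera coordinates). Camera axes: x right, y down, z forward; pixel columns grow to the right and rows downward; lengths in m; the calibration is good to about 2 mm. A picture is of the moment at which its call begins. camera_info takes no time and is no camera call.
- bot.hand_in(): hands the job in, once; it reports no verdict.
The state is a dict: "time_s": time; "joint_positions": joint angles; "qvel": joint speeds; "tau": joint torques, N m; "position": TCP position; "tcp_rot": TCP orientation; "force": force on the tool from outside, world axes, zero at the start; "moment": the same for the moment, N m; "opening": opening from 0.0 (shut) to 1.0 (fully open).
Only numpy, scipy, OpenCV 4.12 (cv2) and the standard library are available. Lean on these libraries where they do the work, as an engineer would, in place of code of your own. Each camera call takes 0.05 s, during which the arm holds its last target.

## Working session

There is one attempt and no reset: what is moved stays moved. The work goes in short steps, Python scripts to look and compute and a tool call to move; the robot and the scene stay as the last step left them, time stands still between calls to the robot, and variables do not carry over. Pictures are saved under pics/ and viewed, and the job is handed in when it is done.

Besides the shell and the picture viewer there is one more tool, called after "Call:" by a JSON object that holds its "fn" and its "kwargs". carry_out: Moves the arm, as the interface text tells. Shift numbers are shares of 200 mm and turn numbers shares of pi/2 rad, none past 1 either way. Its arguments: {"type":"object","properties":{"targets":{"type":"array"},"jaw":{"type":"number"}},"required":["targets"]}

```bash
ls; mkdir -p pics
python3 - <<'E'
from rig import bot
import cv2
for n in("scene","top"):
    im=bot.capture(n); cv2.imwrite(f"pics/{n}0.png",im)
    c=bot.camera_info(n); print(n,c["camera_matrix"],c["view"])
s=bot.read_state()
for k in s: print(k,s[k])
E
```

```text
pics
scene [[488.05571284   0.         251.54363726]
 [  0.         488.05571284 185.40322674]
 [  0.           0.           1.        ]] [[ 0.49072473 -0.87126478  0.00932309 -0.46656096]
 [-0.3610842  -0.21308909 -0.9078608   0.2508851 ]
 [ 0.79297379  0.44214333 -0.41916803  0.97564615]
 [ 0.          0.          0.          1.        ]]
top [[407.3290101    0.         257.80485833]
 [  0.         407.3290101  187.87779636]
 [  0.           0.           1.        ]] [[-0.26726575 -0.96361159 -0.00466151 -0.14587702]
 [-0.91293483  0.25475247 -0.31882782  0.53897259]
 [ 0.30841371 -0.0809561  -0.94780119  0.84599433]
 [ 0.          0.          0.          1.        ]]
time_s 0.1
joint_positions [ 6.24244632e+01  3.02731865e+01  8.21468829e+01 -2.12745183e-03
  6.76883578e+01 -1.02285716e+01]
qvel [ 0.13501751 -0.11957511 -0.24605346 -0.03609479  0.06827521  0.09207741]
tau [-5.77553728e-04 -4.40981913e+01 -1.77149534e+01  6.34610653e-02
  5.34627226e-02 -4.23770655e-05]
position [0.18604275 0.59599792 0.21848634]
tcp_rot [[-9.54520806e-01  2.98143113e-01 -8.45580759e-04]
 [ 2.98144159e-01  9.54519352e-01 -1.69333592e-03]
 [ 3.02266757e-04 -1.86842933e-03 -9.99998209e-01]]
force [ 0.70346561 -0.7254499  -0.80029784]
moment [-0.03231667 -0.00213421 -0.00376985]
opening 1.0007196096816289
```

View pics/scene0.png

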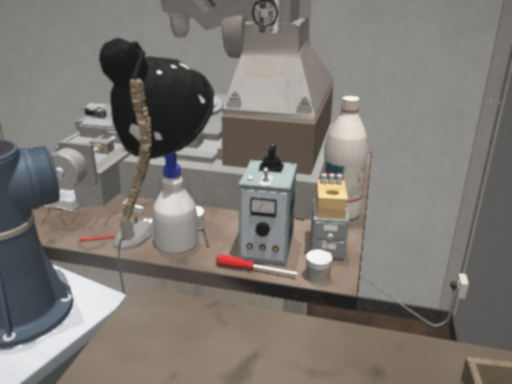

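View pics/top0.png

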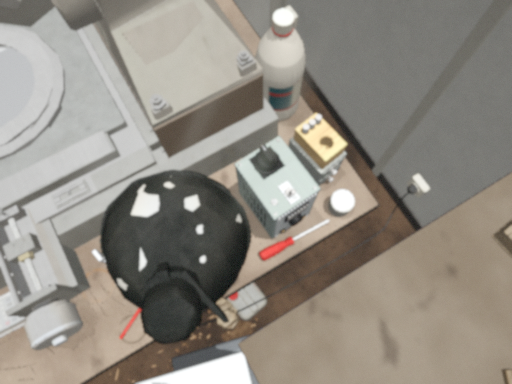

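```bash
cat > h.py <<'E'
import numpy as np, cv2
from rig import bot
C={n:bot.camera_info(n) for n in("scene","top")}
def proj(n,p):
    K=np.array(C[n]["camera_matrix"]);V=np.array(C[n]["view"])
    q=V[:3,:3]@np.array(p,float)+V[:3,3]; u=K@q; return u[:2]/u[2]
def ray(n,uv):
    K=np.array(C[n]["camera_matrix"]);V=np.array(C[n]["view"])
    d=V[:3,:3].T@np.linalg.solve(K,[uv[0],uv[1],1.]); o=-V[:3,:3].T@V[:3,3]; return o,d
def onz(n,uv,z):
    o,d=ray(n,uv); return o+d*(z-o[2])/d[2]
def tri(a,b):
    A=[];B=[]
    for n,uv in(("scene",a),("top",b)):
        o,d=ray(n,uv);d/=np.linalg.norm(d);P=np.eye(3)-np.outer(d,d);A.append(P);B.append(P@o)
    return np.linalg.lstsq(np.vstack(A),np.hstack(B),rcond=None)[0]
E
python3 - <<'E'
from h import *
for n in C:
    print(n,proj(n,[.186,.597,.219]),proj(n,[0,0,0]),proj(n,[.186,.597,.4]))
    print(ray(n,[256,192]))
for n,b in(("scene",(210,120,180,150)),("top",(220,90,180,160))):
    im=cv2.imread(f"pics/{n}0.png");x,y,w,h=b
    cv2.imwrite(f"pics/{n}0c.png",cv2.resize(im[y:y+h,x:x+w],None,fx=4,fy=4 if n=="scene" else 3.75,interpolation=cv2.INTER_CUBIC) if 0 else cv2.resize(im[y:y+h,x:x+w],None,fx=3.7,fy=3.7,interpolation=cv2.INTER_CUBIC))
E
```

```text
scene [-85.07605598 131.781474  ] [ 18.1519079  310.90560031] [-105.34415017   62.67802175]
(array([-0.45411818, -0.78441269,  0.64107822]), array([ 0.79257396,  0.43130774, -0.43135395]))
top [-227.80246524  471.88111659] [187.56804971 447.38210138] [-403.5729711   524.86460519]
(array([ 0.19214267, -0.20938498,  0.97299388]), array([ 0.30035898, -0.07410826, -0.9510071 ]))
```

View pics/scene0c.png

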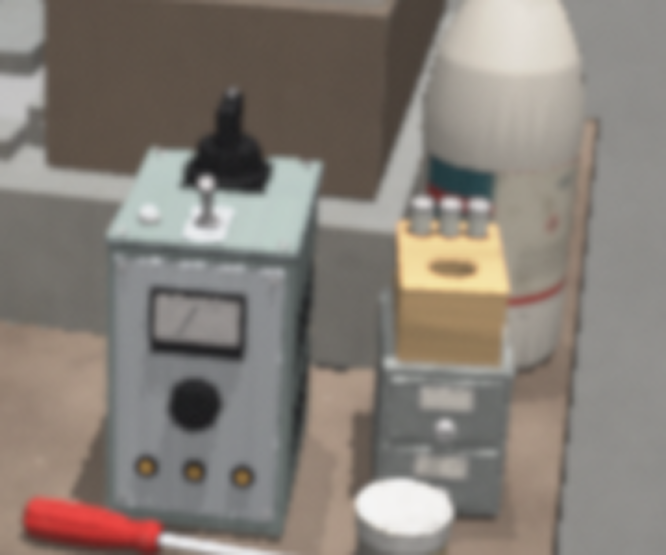

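View pics/top0c.png

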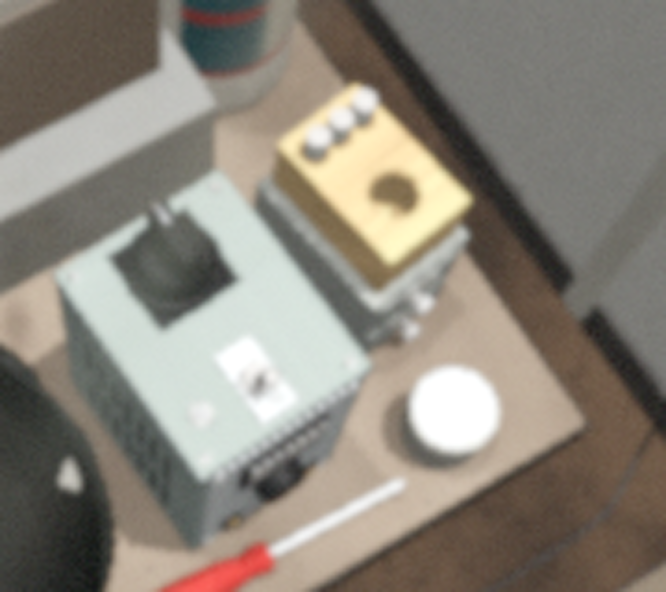

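Run:
```python
from h import *
off=np.array([220,90.]);offs=np.array([210,120.])
T=lambda x,y:np.array([x,y])/3.7+off-0.36
S=lambda x,y:np.array([x,y])/3.7+offs-0.36
tc=[onz("top",T(*p),.2) for p in((220,172),(62,270),(203,472),(367,362))]
sc=[onz("scene",S(*p),.2) for p in((322,162),(150,150),(108,240),(300,250))]
for n,c in(("top",tc),("scene",sc)):
    c=np.array(c);print(n,c.round(4).tolist(),"ctr",c.mean(0).round(4)); 
    ex=(c[0]+c[1]-c[2]-c[3])/2; ey=(c[1]+c[2]-c[0]-c[3])/2
    print(np.hypot(*ex[:2]),np.hypot(*ey[:2]),np.degrees(np.arctan2(ex[1],ex[0])),np.degrees(np.arctan2(-ey[0],ey[1])))
b=[onz("top",T(*p),.16) for p in((357,83),(277,148),(383,262),(472,197))]
c=np.array(b);print("block",c.round(4).tolist(),c.mean(0)); ex=(c[0]+c[1]-c[2]-c[3])/2; ey=(c[1]+c[2]-c[0]-c[3])/2
print(np.hypot(*ex[:2]),np.hypot(*ey[:2]),np.degrees(np.arctan2(ex[1],ex[0])),np.degrees(np.arctan2(-ey[0],ey[1])))
print("hole top",onz("top",T(396,193),.16),"scene",onz("scene",S(453,268),.16))
print("pintin",onz("top",T(453,408),.055),onz("scene",S(403,505),.055))
print("pilot",onz("top",T(202,412),.205),onz("scene",S(148,214),.205))
print("toggle tip",tri(S(206,184),T(258,381)))
print("bottle top",tri((349,100),(285,16)), "lamp", tri((122,58),(170,315)))
# white plate segmentation and dark square region in top
```

```text
top [[0.5417, -0.3488, 0.2], [0.508, -0.2478, 0.2], [0.3766, -0.2907, 0.2], [0.4117, -0.3933, 0.2]] ctr [ 0.4595 -0.3201  0.2   ]
0.13781681639899898 0.10745427832227995 18.47435882899224 18.666291566270466
scene [[0.5446, -0.3506, 0.2], [0.5059, -0.2446, 0.2], [0.3704, -0.2932, 0.2], [0.4149, -0.396, 0.2]] ctr [ 0.459  -0.3211  0.2   ]
0.14068227833019803 0.11240753429103396 19.50447899418496 21.75243132540455
block [[0.5945, -0.4529, 0.16], [0.5658, -0.3933, 0.16], [0.4789, -0.431, 0.16], [0.5041, -0.4947, 0.16]] [ 0.53583676 -0.44297124  0.16      ]
0.09712912202791843 0.06728524466368116 24.13997535551843 23.624195952493235
hole top [ 0.51866637 -0.45232232  0.16      ] scene [ 0.51803692 -0.45386819  0.16      ]
pintin [ 0.40881107 -0.47072467  0.055     ] [ 0.40778838 -0.47333737  0.055     ]
pilot [ 0.407126   -0.29884474  0.205     ] [ 0.40509963 -0.30031281  0.205     ]
toggle tip [ 0.411267   -0.33184482  0.22787858]
bottle top [ 0.72949859 -0.40839192  0.32267653] lamp [ 0.23428547 -0.11450869  0.47277946]
```

```bash
python3 - <<'E'
from h import *
for nm,a,b in(("shade ctr",(165,95),(175,228)),("cap",(122,60),(170,310)),("R edge",(213,100),(250,235)),("far",(170,58),(180,170)),("stand base",(132,236),(245,305)),("spray top",(171,160),(0,0))):
    if b==(0,0): continue
    p=tri(a,b);print(nm,p.round(3),proj("scene",p).round(0),proj("top",p).round(0))
for n,uv,ds in(("scene",(213,100),(.5,.7,.9,1.1)),("top",(250,235),(.4,.5,.6,.7,.8))):
    o,d=ray(n,uv)
    for k in ds: print(n,k,(o+k*d).round(3))
E
python3 - <<'E'
import cv2
im=cv2.imread("pics/scene0.png");cv2.imwrite("pics/sl.png",cv2.resize(im[20:260,60:320],None,fx=2.5,fy=2.5,interpolation=cv2.INTER_CUBIC))
im=cv2.imread("pics/top0.png");cv2.imwrite("pics/tl.png",cv2.resize(im[150:384,70:330],None,fx=2.5,fy=2.5,interpolation=cv2.INTER_CUBIC))
E
```

```text
shade ctr [ 0.356 -0.122  0.377] [167.  95.] [174. 230.]
cap [ 0.239 -0.113  0.468] [121.  60.] [171. 308.]
R edge [ 0.326 -0.242  0.387] [205. 101.] [257. 226.]
far [ 0.394 -0.14   0.457] [182.  55.] [169. 186.]
stand base [ 0.213 -0.167  0.12 ] [148. 233.] [237. 320.]
scene 0.5 [-0.045 -0.51   0.511]
scene 0.7 [ 0.118 -0.401  0.458]
scene 0.9 [ 0.282 -0.291  0.406]
scene 1.1 [ 0.445 -0.181  0.354]
top 0.4 [ 0.275 -0.223  0.579]
top 0.5 [ 0.296 -0.226  0.481]
top 0.6 [ 0.317 -0.229  0.382]
top 0.7 [ 0.338 -0.232  0.284]
top 0.8 [ 0.358 -0.236  0.185]
```

View pics/sl.png

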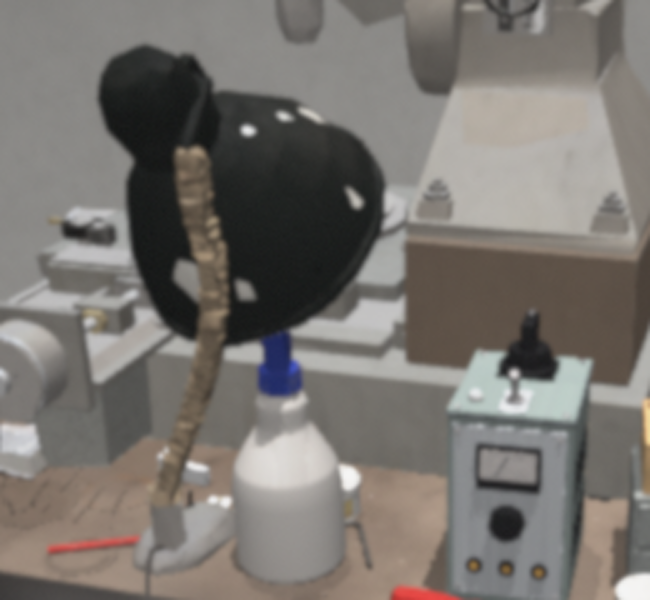

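View pics/tl.png

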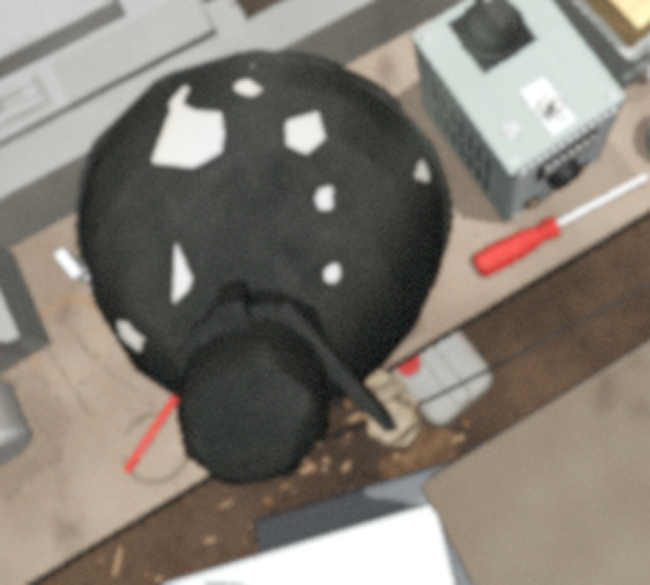

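Run:
```python
from h import *
for nm,a,b in(("bolt1",(235,102),(160,107)),("bolt2",(306,104),(246,62)),("boxcorner",(223,118),(159,133)),("boxbotcorner",(223,165),(172,153)),("ledge",(240,185),(262,140)),("bottle",(349,98),(284,14)),("roundtbl",(60,165),(50,325))):
    p=tri(a,b);print(nm,p.round(3),proj("scene",p).round(0),a,proj("top",p).round(0),b)
# where top cam sees upper-left circle & scene overhead stuff
for uv in((30,80),(60,30),(100,120)): print(uv,[onz("top",uv,z).round(2).tolist() for z in(0.1,.3,.5)])
for uv in((190,20),(232,40),(265,10)): 
    o,d=ray("scene",uv); print(uv,[(o+k*d).round(2).tolist() for k in(1.2,1.5,1.8,2.2)])
```

```text
bolt1 [ 0.613 -0.135  0.304] [234. 102.] (235, 102) [161. 106.] (160, 107)
bolt2 [ 0.66  -0.315  0.312] [305. 105.] (306, 104) [247.  61.] (246, 62)
boxcorner [ 0.581 -0.118  0.266] [222. 118.] (223, 118) [160. 132.] (159, 133)
boxbotcorner [ 0.595 -0.114  0.129] [225. 165.] (223, 165) [171. 155.] (172, 153)
ledge [ 0.514 -0.273  0.163] [262. 175.] (240, 185) [248. 164.] (262, 140)
bottle [ 0.731 -0.407  0.327] [350.  97.] (349, 98) [283.  15.] (284, 14)
roundtbl [0.293 0.171 0.175] [ 62. 165.] (60, 165) [ 48. 327.] (50, 325)
(30, 80) [[0.9, 0.19, 0.1], [0.74, 0.1, 0.3], [0.58, 0.01, 0.5]]
(60, 30) [[1.03, 0.1, 0.1], [0.84, 0.03, 0.3], [0.65, -0.04, 0.5]]
(100, 120) [[0.74, 0.03, 0.1], [0.62, -0.02, 0.3], [0.49, -0.08, 0.5]]
(190, 20) [[0.57, -0.04, 0.51], [0.83, 0.15, 0.47], [1.08, 0.34, 0.44], [1.42, 0.59, 0.39]]
(232, 40) [[0.6, -0.14, 0.46], [0.87, 0.03, 0.42], [1.13, 0.19, 0.37], [1.48, 0.4, 0.31]]
(265, 10) [[0.67, -0.19, 0.53], [0.95, -0.04, 0.5], [1.23, 0.11, 0.47], [1.61, 0.3, 0.44]]
```

Call:
{"fn": "carry_out", "kwargs": {"targets": [[0, 0, -0.25, 0, 0, 0], [0, 0, -0.5, 0, 0, 0], [0, 0, -0.7, 0, 0, 0], [0, 0, -0.7, 0, 0, 0]], "jaw": -1}}

```text
time_s: 0.6
position: [0.1869, 0.5978, 0.3624]
tcp_rot: [[-0.955, 0.298, 0.003], [0.298, 0.955, 0.005], [-0.001, 0.006, -1.0]]
force: [0.6, 0.5, -0.2]
opening: 0.632
```

Run:
```python
from rig import bot
s=bot.read_state();print(s["joint_positions"],s["position"],s["force"],s["time_s"])
```

```text
[ 6.24316022e+01  2.32941668e+01  7.10140880e+01  8.30285876e-04
  8.53388856e+01 -1.02293162e+01] [0.18689584 0.59782987 0.36241097] [ 0.63621903  0.53152774 -0.23061075] 0.6
```

Run:
```python
from h import *
for z in(.1,.2,.3,.35,.4,.5): print(z,proj("scene",[0,0,z]))
im=bot.capture("scene");cv2.imwrite("pics/s1.png",cv2.resize(im[60:384,0:260],None,fx=1.8,fy=1.8,interpolation=cv2.INTER_CUBIC))
im=bot.capture("top");cv2.imwrite("pics/t1.png",im)
```

```text
0.1 [  8.16184324 269.08619386]
0.2 [ -2.76732366 223.33561182]
0.3 [-14.77454218 173.07219821]
0.35 [-21.23352744 146.03424209]
0.4 [-28.02759572 117.59359508]
0.5 [-42.7309902   56.04372015]
```

View pics/s1.png

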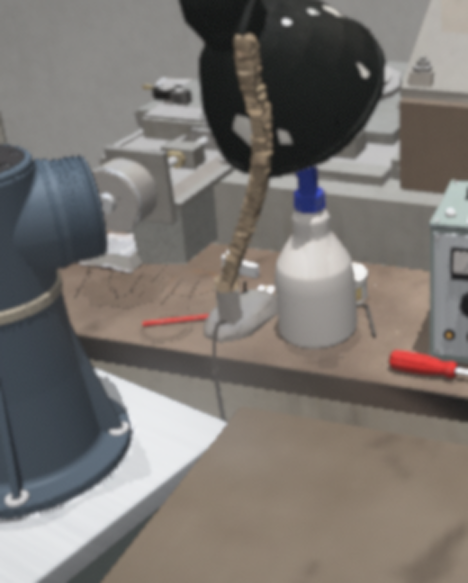

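Run:
```python
from h import *
for uv in((190,20),(232,40),(240,75)): 
    o,d=ray("scene",uv)
    for k in(1.2,1.35,1.5,1.65,1.8,2.,2.2): p=o+k*d;print(uv,p.round(2),proj("top",p).round(0))
```

```text
(190, 20) [ 0.57 -0.04  0.51] [59. 75.]
(190, 20) [0.7  0.06 0.49] [-11.  23.]
(190, 20) [0.83 0.15 0.47] [-70. -20.]
(190, 20) [0.95 0.25 0.46] [-120.  -57.]
(190, 20) [1.08 0.34 0.44] [-165.  -90.]
(190, 20) [1.25 0.46 0.42] [-215. -127.]
(190, 20) [1.42 0.59 0.39] [-258. -159.]
(232, 40) [ 0.6  -0.14  0.46] [138.  58.]
(232, 40) [ 0.74 -0.05  0.44] [78. 11.]
(232, 40) [0.87 0.03 0.42] [ 27. -28.]
(232, 40) [1.   0.11 0.4 ] [-16. -61.]
(232, 40) [1.13 0.19 0.37] [-54. -91.]
(232, 40) [1.31 0.3  0.34] [ -96. -124.]
(232, 40) [1.48 0.4  0.31] [-133. -152.]
(240, 75) [ 0.58 -0.17  0.38] [174.  92.]
(240, 75) [ 0.71 -0.09  0.35] [122.  52.]
(240, 75) [ 0.84 -0.02  0.32] [78. 18.]
(240, 75) [0.97 0.06 0.29] [ 40. -11.]
(240, 75) [1.1  0.14 0.26] [  8. -36.]
(240, 75) [1.27 0.24 0.21] [-29. -64.]
(240, 75) [1.44 0.34 0.17] [-60. -88.]
```

View pics/t1.png

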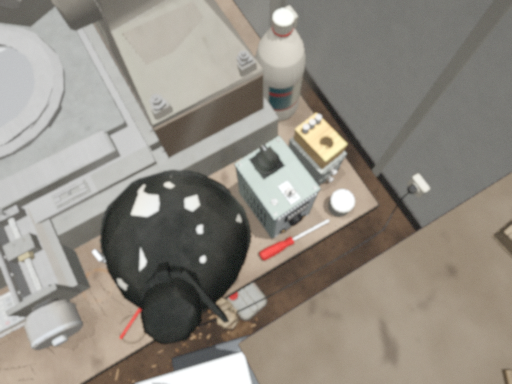

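```bash
cat >> h.py <<'E'
def plan(p,az=None):
    """world target + tool-x azimuth (deg), tool pointing down -> row numbers"""
    s=bot.read_state();R=np.array(s["tcp_rot"]);d=R.T@(np.array(p)-s["position"])/.2
    w=np.zeros(3)
    if az is not None:
        from scipy.spatial.transform import Rotation as Q
        a=np.radians(az);c,n=np.cos(a),np.sin(a)
        G=np.array([[c,n,0],[n,-c,0],[0,0,-1.]])
        w=Q.from_matrix(R.T@G).as_rotvec()/(np.pi/2)
    print(d.round(4).tolist(),w.round(4).tolist())
E
python3 - <<'E'
from h import *
plan([.30,.45,.52],120)
E
```

```text
[-0.7614, -0.5278, -0.8095] [-0.002, 0.0004, 0.4739]
```

Call:
{"fn": "carry_out", "kwargs": {"targets": [[-0.15, -0.1, -0.2, 0, 0, 0.1], [-0.3, -0.2, -0.4, 0, 0, 0.2], [-0.45, -0.32, -0.58, 0, 0, 0.3], [-0.6, -0.42, -0.72, 0, 0, 0.4], [-0.76, -0.53, -0.81, 0, 0, 0.47]]}}

```text
time_s: 1.32
position: [0.3001, 0.4486, 0.5193]
tcp_rot: [[-0.502, 0.865, -0.003], [0.865, 0.502, -0.005], [-0.002, -0.005, -1.0]]
force: [0.2, 0.6, 0.1]
opening: 0.022
```

Run:
```python
from h import *
s=bot.read_state();print(s["joint_positions"],s["position"],s["force"],s["time_s"])
plan([.42,.26,.60],90)
```

```text
[ 4.43880911e+01  1.20290386e+01  6.47337675e+01 -6.01790102e-02
  1.03551811e+02  1.42283248e+01] [0.30008439 0.44862888 0.51925573] [0.21790988 0.62382561 0.13142376] 1.325
[-1.1176, 0.0428, -0.4013] [-0.0028, 0.0023, 0.335]
```

Run:
```python
import numpy as np
D=[(.6244,.2185,30.27,112.42),(.6263,.3624,23.29,94.31),(.5397,.5193,12.03,76.76)]
A=[];b=[]
for r,z,j2,s in D:
    j2,s=np.radians([j2,s])
    A.append([1,0,np.sin(j2),np.sin(s),np.cos(s)]);b.append(r)
    A.append([0,1,np.cos(j2),np.cos(s),-np.sin(s)]);b.append(z)
x,res,rk,sv=np.linalg.lstsq(A,b,rcond=None);print(x,res,sv)
```

```text
[ 0.00233526 -0.05270871  0.62902352  0.38589499  0.13475493] [1.28673739e-06] [2.9838139  2.42980052 0.30997516 0.30995069 0.02774892]
```

Call:
{"fn": "carry_out", "kwargs": {"targets": [[-0.25, 0.02, -0.1, 0, 0, 0.08], [-0.5, 0.03, -0.2, 0, 0, 0.16], [-0.75, 0.04, -0.3, 0, 0, 0.26], [-1, 0.04, -0.4, 0, 0, 0.33]]}}

```text
time_s: 1.82
position: [0.4084, 0.2786, 0.5978]
tcp_rot: [[-0.004, 1.0, -0.008], [1.0, 0.004, -0.006], [-0.006, -0.008, -1.0]]
force: [0.6, -0.4, 0.6]
opening: 0.009
```

Run:
```python
from h import *
s=bot.read_state();print(s["joint_positions"],s["position"],s["force"],s["time_s"])
plan([.49,.10,.60],60)
```

```text
[ 21.43974213   7.82033066  58.94173147  -0.19568082 113.78965987
  21.13928149] [0.40840396 0.27859427 0.59778704] [ 0.56832562 -0.41459136  0.56887172] 1.825
[-0.8946, 0.4044, -0.0085] [-0.0038, 0.0053, 0.3358]
```

Call:
{"fn": "carry_out", "kwargs": {"targets": [[-0.23, 0.1, 0, 0, 0, 0.08], [-0.46, 0.2, 0, 0, 0, 0.17], [-0.7, 0.3, 0, 0, 0, 0.26], [-0.89, 0.4, 0, 0, 0, 0.34]]}}

```text
time_s: 2.33
position: [0.4895, 0.099, 0.5959]
tcp_rot: [[0.51, 0.86, -0.013], [0.86, -0.51, -0.006], [-0.012, -0.008, -1.0]]
force: [2.2, 0.4, 0.5]
opening: 0.006
```

Run:
```python
from h import *
s=bot.read_state();print(s["joint_positions"],s["position"],s["time_s"])
plan([.50,-.06,.60],40)
A=[];b=[]
D=[(.6244,.2185,30.27,112.42),(.6263,.3624,23.29,94.31),(.5397,.5193,12.03,76.76),(.4944,.5978,7.82,66.76)]
q=s["joint_positions"];p=s["position"];D.append((np.hypot(p[0],p[1]),p[2],q[1],q[1]+q[2]))
for r,z,j2,t in D:
    j2,t=np.radians([j2,t])
    A.append([np.sin(j2),np.sin(t),np.cos(t),0]);b.append(r)
    A.append([np.cos(j2),np.cos(t),-np.sin(t),1]);b.append(z)
print(np.linalg.lstsq(A,b,rcond=None))
```

```text
[ -1.16437432   8.43382751  58.47727234  -0.41351365 113.81445878
  29.349255  ] [0.48951148 0.09903522 0.59585917] 2.325
[-0.6574, 0.4507, -0.0163] [-0.0036, 0.0084, 0.2147]
(array([ 0.64215354,  0.38311759,  0.13833158, -0.06188675]), array([6.82011926e-06]), np.int32(4), array([3.81675423, 2.27820231, 0.48305886, 0.09399742]))
```

Run:
```python
from h import *
from scipy.optimize import least_squares
D=[(62.42,.18604,.5960,.2185,30.27,112.42),(62.43,.1869,.5978,.3624,23.29,94.31),(44.388,.30008,.44863,.5193,12.029,76.763),(21.44,.4084,.2786,.5978,7.82,66.76),(-1.164,.4895,.099,.5959,8.434,66.911)]
f=lambda v:np.ravel([[ (lambda c,s:( (v[0]+v[1]*np.sin(b)+v[2]*np.sin(t+v[5]))*c - v[3]*s - x, (v[0]+v[1]*np.sin(b)+v[2]*np.sin(t+v[5]))*s+v[3]*c-y))(np.cos(a),np.sin(a)) + (v[4]+v[1]*np.cos(b)+v[2]*np.cos(t+v[5])-z,) for a,b,t,x,y,z in [(np.radians(q[0]),np.radians(q[4]),np.radians(q[5]),q[1],q[2],q[3])]] for q in D])
for fix in(0,1):
    g=f if not fix else (lambda v:np.append(f(v),[10*v[0],10*v[5]]))
    r=least_squares(g,[0,.4,.4,.1,.1,0]);print(r.x.round(4),r.cost)
```

```text
[-0.0071  0.6224  0.4062  0.1103 -0.0555  0.3145] 5.533438875535796e-06
[2.000e-04 3.790e-01 4.616e-01 1.103e-01 4.780e-02 0.000e+00] 0.000331707856617719
```

Call:
{"fn": "carry_out", "kwargs": {"targets": [[-0.2, 0.15, 0, 0, 0, 0.07], [-0.42, 0.3, 0, 0, 0, 0.14], [-0.66, 0.45, -0.02, 0, 0, 0.21]]}}

```text
time_s: 2.7
position: [0.4996, -0.062, 0.5978]
tcp_rot: [[0.763, 0.646, -0.018], [0.646, -0.763, -0.004], [-0.017, -0.009, -1.0]]
force: [1.0, 0.8, 0.5]
opening: 0.005
```

Run:
```python
from h import *
s=bot.read_state();print(s["joint_positions"],s["position"],s["time_s"])
plan([.44,-.22,.57],19)
```

```text
[-19.44905727   8.9936656   57.52297834  -0.63290324 114.399694
  30.05289961] [ 0.49956901 -0.06198263  0.5978    ] 2.7
[-0.7354, 0.4119, 0.1478] [-0.0035, 0.0116, 0.236]
```

Call:
{"fn": "carry_out", "kwargs": {"targets": [[-0.2, 0.1, 0, 0, 0, -0.11], [-0.4, 0.2, 0, 0, 0, -0.22], [-0.6, 0.32, 0.05, 0, 0, -0.33], [-0.73, 0.41, 0.15, 0, 0, -0.44], [-0.85, 0.45, 0.15, 0, 0, -0.55], [-0.85, 0.45, 0.15, 0, 0, -0.66], [-0.85, 0.45, 0.15, 0, 0, -0.75], [-0.85, 0.45, 0.15, 0, 0, -0.76]]}}

```text
time_s: 3.7
position: [0.4272, -0.2407, 0.5677]
tcp_rot: [[-0.319, 0.948, -0.022], [0.948, 0.319, -0.001], [0.006, -0.021, -1.0]]
force: [-0.3, 0.9, 0.4]
opening: 0.008
```

Run:
```python
from h import *
s=bot.read_state();print(s["joint_positions"],s["position"],s["time_s"])
plan([.38,-.348,.42],109)
```

```text
[-41.90717227   7.41993857  63.66730435  -0.9387489  109.79913373
 -60.79973987] [ 0.42721146 -0.24065685  0.56770892] 3.7
[-0.4379, -0.3792, 0.7441] [-0.0134, -0.0038, -0.0047]
```

Call:
{"fn": "carry_out", "kwargs": {"targets": [[-0.15, -0.13, 0.2, -0.0134, -0.0038, -0.0047], [-0.3, -0.26, 0.4, -0.0134, -0.0038, -0.0047], [-0.44, -0.38, 0.6, -0.0134, -0.0038, -0.0047], [-0.44, -0.38, 0.74, -0.0134, -0.0038, -0.0047], [-0.44, -0.38, 0.74, -0.0134, -0.0038, -0.0047]]}}

```text
time_s: 4.32
position: [0.3788, -0.3473, 0.4175]
tcp_rot: [[-0.323, 0.946, -0.005], [0.946, 0.323, 0.007], [0.008, -0.002, -1.0]]
force: [0.0, 0.5, -0.4]
opening: 0.001
```

Run:
```python
from h import *
s=bot.read_state();print(s["joint_positions"],s["position"],s["time_s"])
plan([.38,-.348,.235],109)
im=bot.capture("scene");cv2.imwrite("pics/s2.png",im)
im=bot.capture("top");cv2.imwrite("pics/t2.png",im)
```

```text
[-5.49962923e+01  1.13595954e+01  8.01752399e+01  7.27638360e-03
  8.89401851e+01 -7.38654385e+01] [ 0.37877838 -0.34730405  0.41747924] 4.325
[-0.0126, 0.0066, 0.9123] [-0.0014, -0.0051, -0.0015]
```

View pics/s2.png

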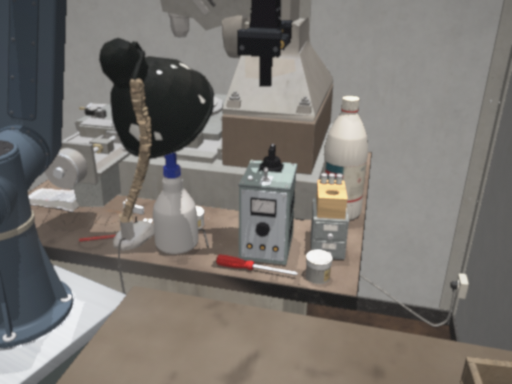

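View pics/t2.png

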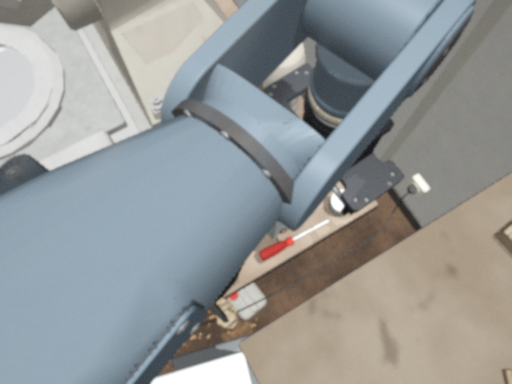

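Call:
{"fn": "carry_out", "kwargs": {"targets": [[0, 0, 0.25, 0, -0.005, 0], [0, 0, 0.5, 0, -0.005, 0], [0, 0, 0.7, 0, -0.005, 0], [-0.01, 0.005, 0.82, 0, -0.005, 0], [-0.01, 0.005, 0.9, 0, -0.005, 0], [-0.01, 0.005, 0.91, 0, -0.005, 0]]}}

```text
time_s: 5.18
position: [0.3827, -0.35, 0.2396]
tcp_rot: [[-0.326, 0.945, 0.003], [0.945, 0.326, -0.008], [-0.009, 0.0, -1.0]]
force: [-0.5, 0.6, -0.2]
opening: 0.007
```

Run:
```python
from h import *
s=bot.read_state();print(s["position"],s["time_s"],s["force"])
plan([.38,-.348,.235],109)
im=bot.capture("scene");cv2.imwrite("pics/s3.png",cv2.resize(im[110:270,210:380],None,fx=3.7,fy=3.7,interpolation=cv2.INTER_CUBIC))
```

```text
[ 0.38269812 -0.35004311  0.23962802] 5.175 [-0.50108289  0.59949332 -0.18697215]
[0.0142, -0.0094, 0.023] [0.0002, 0.0054, 0.0001]
```

View pics/s3.png

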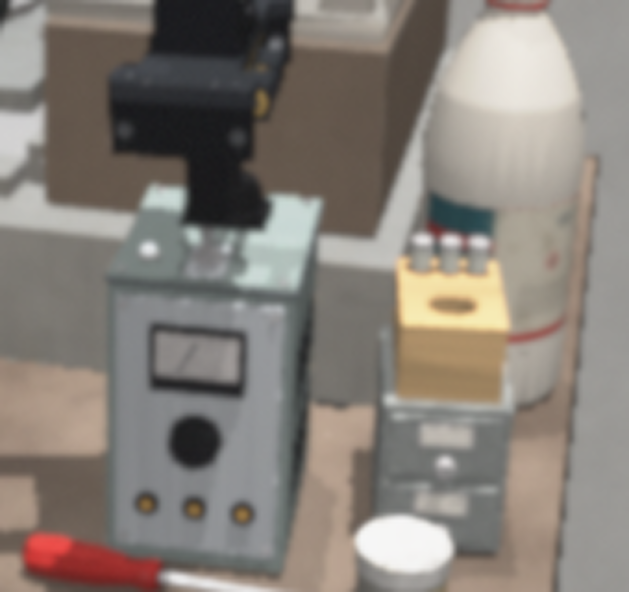

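Call:
{"fn": "carry_out", "kwargs": {"targets": [[0.015, 0, 0.025, 0, 0.005, 0], [0.015, 0.03, 0.025, 0, 0.005, 0], [0.015, 0.06, 0.025, 0, 0.005, 0], [0.015, 0.09, 0.025, 0, 0.005, 0], [0.015, 0.11, 0.025, 0, 0.005, 0], [0.015, 0.13, 0.025, 0, 0.005, 0], [0.015, 0.13, 0.025, 0, 0.005, 0]]}}

```text
time_s: 6.1
position: [0.4067, -0.339, 0.2349]
tcp_rot: [[-0.326, 0.945, 0.001], [0.945, 0.326, -0.001], [-0.002, 0.001, -1.0]]
force: [0.2, 0.7, 0.3]
opening: 0.005
```

Run:
```python
from h import *
im=bot.capture("scene");cv2.imwrite("pics/s4.png",cv2.resize(im[110:270,210:380],None,fx=3.7,fy=3.7,interpolation=cv2.INTER_CUBIC))
s=bot.read_state();print(s["position"],s["time_s"],s["force"])
```

```text
[ 0.40646971 -0.33900599  0.2349548 ] 6.15 [ 0.85727834  0.46934371 -0.21485441]
```

View pics/s4.png

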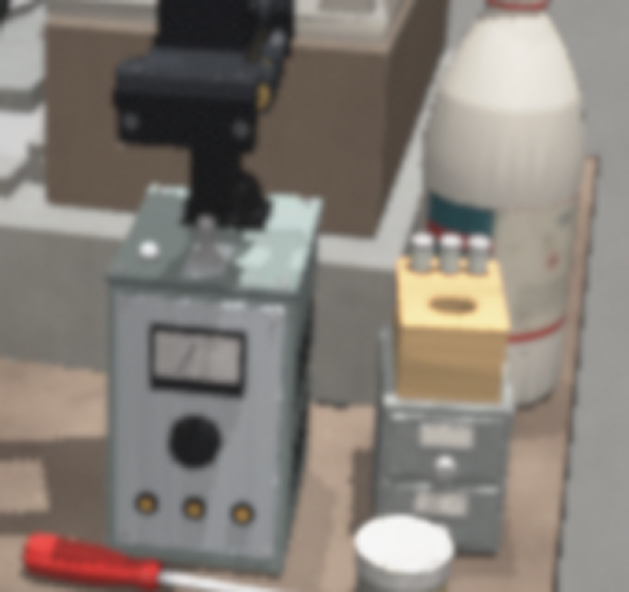

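Run:
```python
from h import *
f=lambda p:((proj("scene",p)-[210,110])*3.7).round(0)
print(f([.4067,-.339,.216]),f([.4067,-.339,.235]),f([.4067,-.339,.286]))
c=np.array([.4593,-.3206]);e=np.array([np.cos(np.radians(19)),np.sin(np.radians(19))])
pv=c-.042*e
for a in(-20,0,20): print(a,f([*(pv+.0355*np.sin(np.radians(a))*e),.2+.0355*np.cos(np.radians(a))]))
print(f([*pv,.2]))
im=bot.capture("scene");cv2.imwrite("pics/s4z.png",cv2.resize(im[150:200,235:305],None,fx=10,fy=10,interpolation=cv2.INTER_CUBIC))
```

```text
[206. 245.] [206. 215.] [208. 133.]
-20 [206. 217.]
0 [209. 206.]
20 [212. 201.]
[208. 261.]
```

View pics/s4z.png

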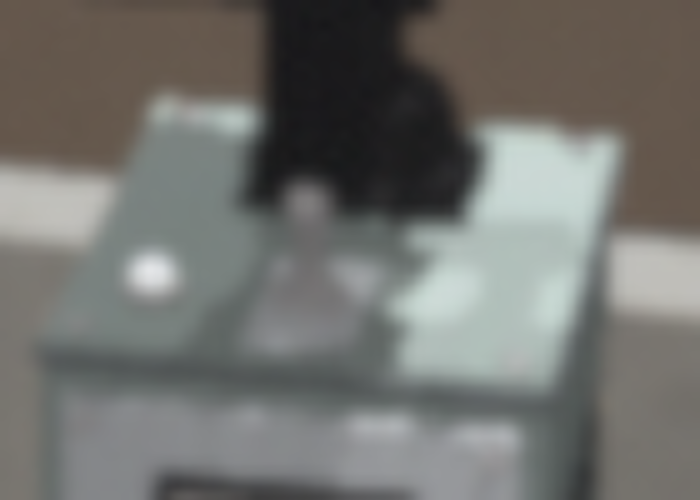

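Run:
```python
from h import *
a=cv2.imread("pics/s3.png");a=a[120:330,90:330]
b=cv2.imread("pics/s4.png")[120:330,90:330]
c=np.hstack([a,b]);c=np.clip((c/255.)**.5*255,0,255).astype(np.uint8)
cv2.imwrite("pics/cmp.png",cv2.resize(c,None,fx=1.6,fy=1.6,interpolation=cv2.INTER_CUBIC))
f=lambda p:((proj("scene",p)-[210,110])*3.7).round(0)
for z in(.2206,.2396,.29):print(f([.3827,-.350,z]))
```

```text
[203. 256.]
[204. 226.]
[206. 142.]
```

View pics/cmp.png

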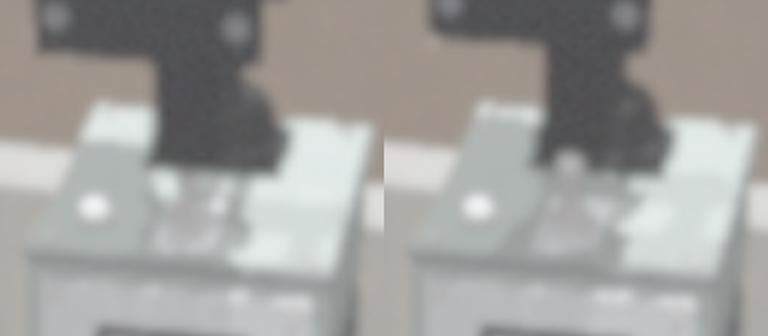

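Call:
{"fn": "carry_out", "kwargs": {"targets": [[0, -0.06, 0, 0, 0, 0], [0, -0.12, 0, 0, 0, 0], [0, -0.2, 0, 0, 0, 0], [0, -0.25, 0.02, 0, 0, 0], [0, -0.25, 0.05, 0, 0, 0], [0, -0.25, 0.05, 0, 0, 0]]}}

```text
time_s: 6.95
position: [0.3589, -0.355, 0.2242]
tcp_rot: [[-0.325, 0.946, 0.0], [0.946, 0.325, 0.0], [-0.0, 0.0, -1.0]]
force: [-1.2, 0.7, -0.0]
opening: 0.002
```

Run:
```python
from h import *
im=bot.capture("scene");im=np.clip((im/255.)**.6*255,0,255).astype(np.uint8);cv2.imwrite("pics/s5z.png",cv2.resize(im[140:215,230:310],None,fx=8,fy=8,interpolation=cv2.INTER_CUBIC))
s=bot.read_state();print(s["position"],s["time_s"],s["force"])
p=s["position"]
for dz in(-.019,0,.051): print(dz,(proj("scene",p+[0,0,dz])-[230,140])*8)
```

```text
[ 0.35916295 -0.35514646  0.22452853] 7.0 [0.62662007 0.83868801 0.68607278]
-0.019 [253.07260273 402.69556347]
0 [254.39481612 336.27921504]
0.051 [258.04932385 152.70895316]
```

View pics/s5z.png

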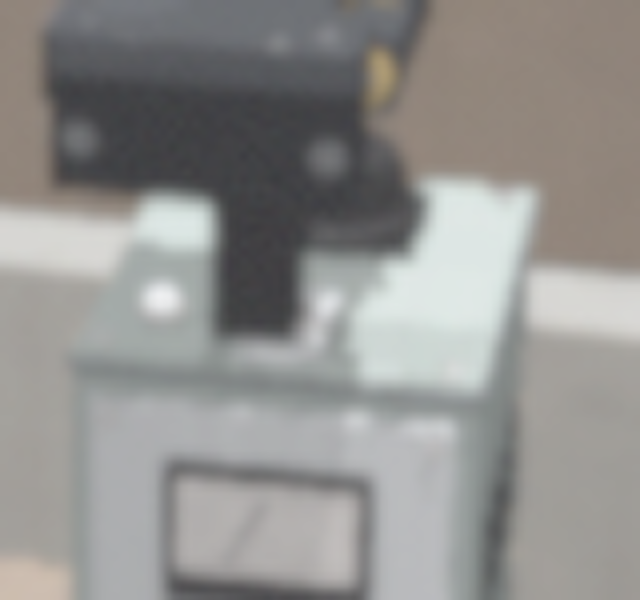

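Run:
```python
from h import *
s=bot.read_state();p=np.array(s["position"]);R=np.array(s["tcp_rot"])
for x in(-.0375,.0375):
  for y in(-.095,-.06,-.0375,0): print(x,y,[((proj("scene",p+R@[x,y,z])-[230,140])*8).round(0).tolist() for z in(-.051,-.07,-.10)])
print((proj("scene",p+R@[0,-.015,.019])-[230,140])*8,(proj("scene",p+R@[0,.015,0])-[230,140])*8)
```

```text
-0.0375 -0.095 [[353.0, 315.0], [355.0, 239.0], [359.0, 116.0]]
-0.0375 -0.06 [[373.0, 256.0], [376.0, 182.0], [379.0, 62.0]]
-0.0375 -0.0375 [[386.0, 220.0], [388.0, 147.0], [392.0, 30.0]]
-0.0375 0 [[405.0, 164.0], [408.0, 93.0], [412.0, -21.0]]
0.0375 -0.095 [[33.0, 289.0], [33.0, 213.0], [32.0, 92.0]]
0.0375 -0.06 [[64.0, 232.0], [64.0, 158.0], [64.0, 40.0]]
0.0375 -0.0375 [[83.0, 197.0], [83.0, 125.0], [83.0, 8.0]]
0.0375 0 [[112.0, 142.0], [113.0, 72.0], [113.0, -41.0]]
[243.69848025 427.20380391] [263.63183763 313.08253266]
```

Call:
{"fn": "carry_out", "kwargs": {"targets": [[0, 0.05, 0, 0, 0, 0], [0, 0.1, 0, 0, 0, 0], [0, 0.12, 0.01, 0, 0, 0], [0, 0.12, 0.02, 0, 0, 0], [0, 0.12, 0.03, 0, 0, 0], [0, 0.12, 0.035, 0, 0, 0]]}}

```text
time_s: 7.75
position: [0.3816, -0.3473, 0.2173]
tcp_rot: [[-0.326, 0.946, 0.0], [0.946, 0.326, -0.0], [-0.0, 0.0, -1.0]]
force: [-1.1, -0.5, -0.7]
opening: 0.005
```

Run:
```python
from h import *
im=bot.capture("scene");im=np.clip((im/255.)**.6*255,0,255).astype(np.uint8);cv2.imwrite("pics/s6z.png",cv2.resize(im[140:215,230:310],None,fx=8,fy=8,interpolation=cv2.INTER_CUBIC))
s=bot.read_state();print(s["position"],s["time_s"],s["force"])
p=s["position"]
for dz in(-.019,0,.051): print(dz,(proj("scene",p+[0,0,dz])-[230,140])*8)
```

```text
[ 0.3815912  -0.34727888  0.21725117] 7.8 [0.05071471 0.21377898 0.53538743]
-0.019 [266.49543466 389.89826617]
0 [267.8899698  324.94562914]
0.051 [271.74169953 145.54534326]
```

View pics/s6z.png

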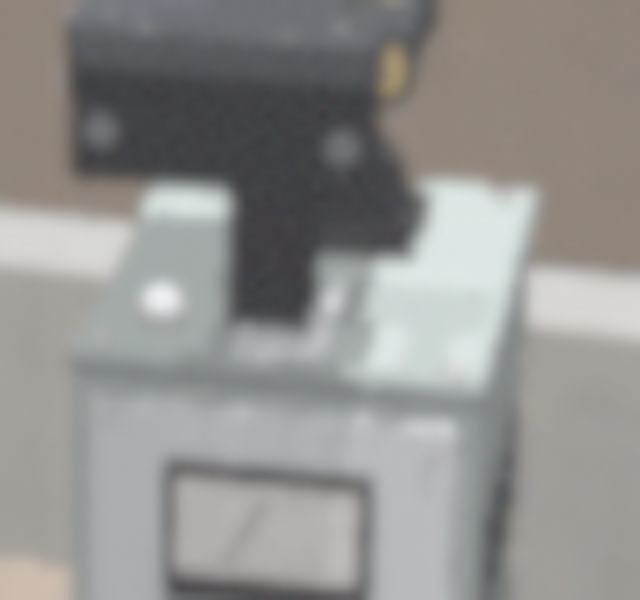

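Call:
{"fn": "carry_out", "kwargs": {"targets": [[0, 0, 0.015, 0, 0, 0], [0, 0, 0.02, 0, 0, 0], [0, 0.03, 0.02, 0, 0, 0], [0, 0.06, 0.02, 0, 0, 0], [0, 0.09, 0.02, 0, 0, 0]]}}

```text
time_s: 8.43
position: [0.3986, -0.3415, 0.2134]
tcp_rot: [[-0.326, 0.945, -0.001], [0.945, 0.326, -0.001], [-0.0, -0.001, -1.0]]
force: [-3.9, -0.8, 2.5]
opening: 0.007
```

Call:
{"fn": "carry_out", "kwargs": {"targets": [[0, 0.02, 0, 0, 0, 0], [0, 0.03, 0, 0, 0, 0], [0, 0.04, 0, 0, 0, 0]]}}

```text
time_s: 8.8
position: [0.4063, -0.3389, 0.2135]
tcp_rot: [[-0.326, 0.945, -0.001], [0.945, 0.326, -0.001], [-0.001, -0.001, -1.0]]
force: [-2.7, -1.1, 2.1]
opening: 0.005
```

Run:
```python
from h import *
im=bot.capture("scene");im=np.clip((im/255.)**.6*255,0,255).astype(np.uint8);cv2.imwrite("pics/s7z.png",cv2.resize(im[140:215,230:310],None,fx=8,fy=8,interpolation=cv2.INTER_CUBIC))
s=bot.read_state();print(s["position"],s["time_s"],s["force"])
```

```text
[ 0.40649565 -0.3388778   0.21346503] 8.85 [-1.48913461 -0.42135509  1.3320661 ]
```

View pics/s7z.png

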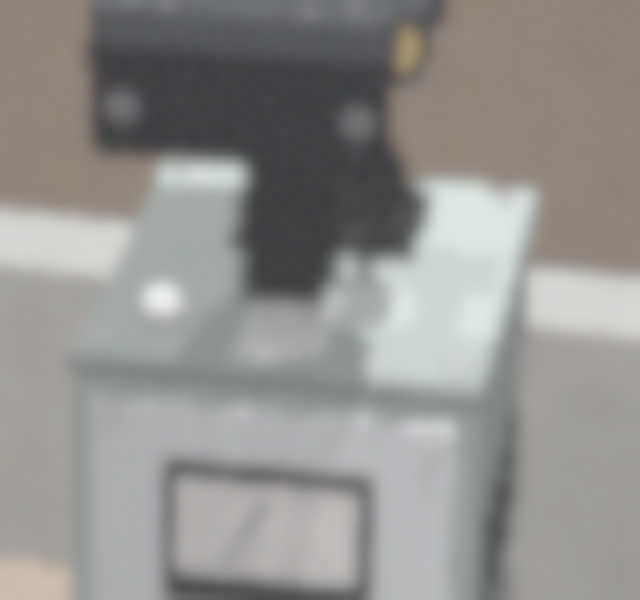

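Contact with the lever (3–4 N). It is being pushed, so I continue to the stop.

Call:
{"fn": "carry_out", "kwargs": {"targets": [[0, 0.015, 0, 0, 0, 0], [0, 0.025, 0, 0, 0, 0], [0, 0.035, 0, 0, 0, 0]]}}

```text
time_s: 9.22
position: [0.413, -0.3366, 0.2133]
tcp_rot: [[-0.326, 0.945, -0.001], [0.945, 0.326, -0.001], [-0.0, -0.001, -1.0]]
force: [-2.5, -1.5, 0.9]
opening: 0.005
```

Call:
{"fn": "carry_out", "kwargs": {"targets": [[0, 0.01, 0, 0, 0, 0], [0, 0.02, 0, 0, 0, 0], [0, 0.02, 0, 0, 0, 0]]}}

```text
time_s: 9.6
position: [0.4145, -0.336, 0.2131]
tcp_rot: [[-0.328, 0.945, -0.007], [0.945, 0.328, -0.002], [0.0, -0.007, -1.0]]
force: [-8.9, -3.7, 2.3]
opening: 0.004
```

Call:
{"fn": "carry_out", "kwargs": {"targets": [[0, 0.025, 0, 0, 0, 0], [0, 0.025, 0, 0, 0, 0]]}}

```text
time_s: 9.85
position: [0.4148, -0.3359, 0.2131]
tcp_rot: [[-0.33, 0.944, -0.017], [0.944, 0.33, -0.005], [0.001, -0.018, -1.0]]
force: [-14.0, -6.3, 4.3]
opening: 0.002
```

Call:
{"fn": "carry_out", "kwargs": {"targets": [[0, -0.05, -0.02, 0, 0, 0], [0, -0.15, -0.1, 0, 0, 0], [0, -0.3, -0.3, 0, 0, 0], [0, -0.4, -0.45, 0, 0, 0], [0, -0.4, -0.45, 0, 0, 0]]}}

```text
time_s: 10.48
position: [0.3409, -0.3638, 0.308]
tcp_rot: [[-0.328, 0.945, -0.012], [0.945, 0.328, -0.011], [-0.006, -0.015, -1.0]]
force: [-0.9, -0.3, -0.4]
opening: 0.006
```

Run:
```python
from h import *
im=bot.capture("scene");cv2.imwrite("pics/s8z.png",cv2.resize(im[140:215,230:310],None,fx=8,fy=8,interpolation=cv2.INTER_CUBIC))
s=bot.read_state();print(s["position"],s["joint_positions"],s["time_s"],s["force"])
c=np.array([.4593,-.3206]);e=np.array([np.cos(np.radians(19)),np.sin(np.radians(19))])
pv=c-.042*e
for a in(-20,0,10,20): print(a,(proj("scene",[*(pv+.0325*np.sin(np.radians(a))*e),.2+.0325*np.cos(np.radians(a))])-[230,140])*8)
```

```text
[ 0.34084953 -0.36254122  0.30618313] [-59.07942448  14.60990163  93.19046089  -0.95188529  72.24288582
 -77.96224923] 10.525 [-0.00243683  0.57980971  0.61060943]
-20 [286.17500659 236.81859726]
0 [292.62833735 214.59711546]
10 [295.73974031 208.49331424]
20 [298.6453532  205.95347607]
```

View pics/s8z.png

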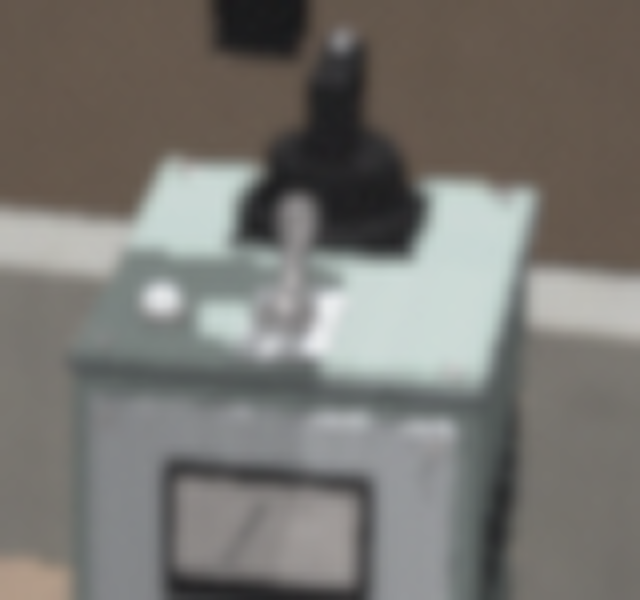

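Run:
```python
from h import *
c=np.array([.4593,-.3206]);yaw=np.radians(19);e=np.array([np.cos(yaw),np.sin(yaw)]);n=np.array([-e[1],e[0]])
W=lambda x,y,z:[*(c+x*e+y*n),z]
f=lambda p:((proj("scene",p)-[230,140])*8).round(0).tolist()
print("tip",f([.3408,-.3625,.306]),f([.3408,-.3625,.287]))
for y in(-.007,.007): print("wing near top",f(W(.017,y,.252)),"far",f(W(.055,y,.252)),"near bot",f(W(.017,y,.224)))
for y in(-.0285,.0285): print("ring side",f(W(.036,y,.208)),f(W(.036,y,.2)))
print("ring near",f(W(.0075,0,.2)),"cap near top",f(W(.036-.0205,0,.224)), "cap sides",f(W(.036,-.0205,.224)),f(W(.036,.0205,.224)))
g=lambda p:((proj("top",p)-[220,90]+.36)*3.7).round(0).tolist()
print("TOP wing",[g(W(x,y,.252)) for x in(.017,.055) for y in(-.007,.007)],"ring",[g(W(.036+a,b,.208)) for a,b in((.0285,0),(-.0285,0),(0,.0285),(0,-.0285))])
im=cv2.imread("pics/top0.png");im=np.clip((im/255.)**.5*255,0,255).astype(np.uint8);cv2.imwrite("pics/t0z.png",cv2.resize(im[130:200,235:305],None,fx=8,fy=8,interpolation=cv2.INTER_CUBIC))
g=lambda p:((proj("top",p)-[235,130])*8).round(0).tolist()
print("TOPz wing",[g(W(x,y,.252)) for x in(.017,.055) for y in(-.007,.007)],"ring",[g(W(.036+a,b,.208)) for a,b in((.0285,0),(-.0285,0),(0,.0285),(0,-.0285))])
```

```text
tip [251.0, 67.0] [250.0, 139.0]
wing near top [350.0, 75.0] far [369.0, 30.0] near bot [348.0, 166.0]
wing near top [302.0, 71.0] far [321.0, 26.0] near bot [299.0, 163.0]
ring side [428.0, 199.0] [427.0, 224.0]
ring side [235.0, 184.0] [235.0, 209.0]
ring near [316.0, 254.0] cap near top [323.0, 166.0] cap sides [403.0, 146.0] [263.0, 135.0]
TOP wing [[209.0, 249.0], [187.0, 263.0], [167.0, 194.0], [145.0, 208.0]] ring [[146.0, 221.0], [206.0, 301.0], [133.0, 288.0], [218.0, 233.0]]
TOPz wing [[330.0, 215.0], [282.0, 246.0], [239.0, 96.0], [192.0, 126.0]] ring [[193.0, 156.0], [322.0, 327.0], [164.0, 300.0], [349.0, 182.0]]
```

View pics/t0z.png

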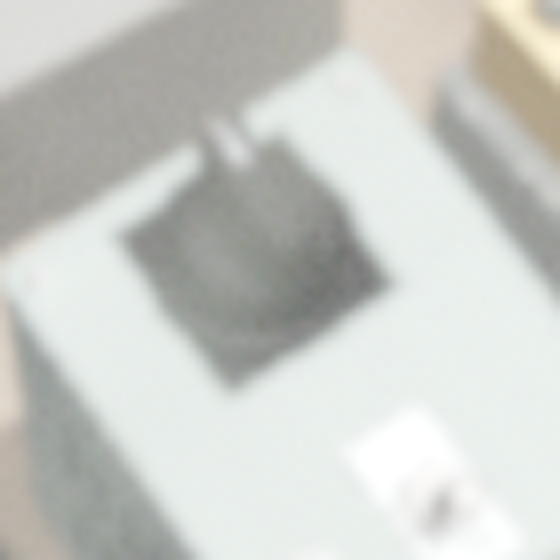

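Run:
```python
from h import *
plan([.4933,-.3089,.33],19.5)
plan([.4933,-.3089,.33],45)
```

```text
[0.0027, 0.8061, -0.1317] [-0.0066, 0.0091, 0.9963]
[0.0027, 0.8061, -0.1317] [-0.008, 0.007, 0.713]
```

Call:
{"fn": "carry_out", "kwargs": {"targets": [[0, 0.15, -0.13, 0, 0, 0], [0, 0.35, -0.13, 0, 0, 0.1], [0, 0.55, -0.13, 0, 0, 0.2], [0, 0.7, -0.13, -0.004, 0.004, 0.31], [0, 0.8, -0.13, -0.004, 0.005, 0.42], [0.003, 0.806, -0.13, -0.005, 0.006, 0.53], [0.003, 0.806, -0.13, -0.006, 0.007, 0.64], [0.003, 0.806, -0.13, -0.006, 0.007, 0.75], [0.003, 0.806, -0.13, -0.0066, 0.008, 0.86], [0.003, 0.806, -0.13, -0.0066, 0.009, 0.96], [0.003, 0.806, -0.13, -0.0066, 0.009, 0.996], [0.003, 0.806, -0.13, -0.0066, 0.009, 0.996]], "jaw": 0.1}}

```text
time_s: 12.02
position: [0.4932, -0.3078, 0.3282]
tcp_rot: [[0.942, 0.336, -0.001], [0.336, -0.942, 0.002], [-0.001, -0.003, -1.0]]
force: [-0.4, 0.6, -0.8]
opening: 0.555
```

Run:
```python
from h import *
im=bot.capture("scene");im=np.clip((im/255.)**.6*255,0,255).astype(np.uint8);cv2.imwrite("pics/s9z.png",cv2.resize(im[100:190,220:320],None,fx=6.5,fy=6.5,interpolation=cv2.INTER_CUBIC))
s=bot.read_state();print(s["position"],s["joint_positions"],s["time_s"],s["force"],s["opening"])
p=np.array(s["position"])
f=lambda p:((proj("scene",p)-[220,100])*6.5).round(0).tolist()
R=np.array(s["tcp_rot"]);o=s["opening"]*.0435
for z in(0,.019):
    print(z,[f(p+R@[x,y,z]) for x in(-.0095,.0095) for y in(-o-.015,-o,o,o+.015)])
plan([.4933,-.3089,.228],19.5)
```

```text
[ 0.49323861 -0.30799516  0.32847546] [-4.30022952e+01  2.07937699e+01  8.02093880e+01  2.97497467e-02
  7.91240462e+01  2.73616193e+01] 12.075 [-0.60762053 -0.06162534 -0.09277586] 0.5505934561980573
0 [[225.0, 92.0], [268.0, 95.0], [407.0, 103.0], [451.0, 106.0], [234.0, 77.0], [277.0, 80.0], [413.0, 88.0], [457.0, 90.0]]
0.019 [[224.0, 145.0], [267.0, 148.0], [405.0, 157.0], [449.0, 160.0], [233.0, 129.0], [275.0, 132.0], [411.0, 141.0], [454.0, 143.0]]
[-0.0009, 0.0055, 0.5024] [-0.0014, 0.0004, 0.0014]
```

View pics/s9z.png

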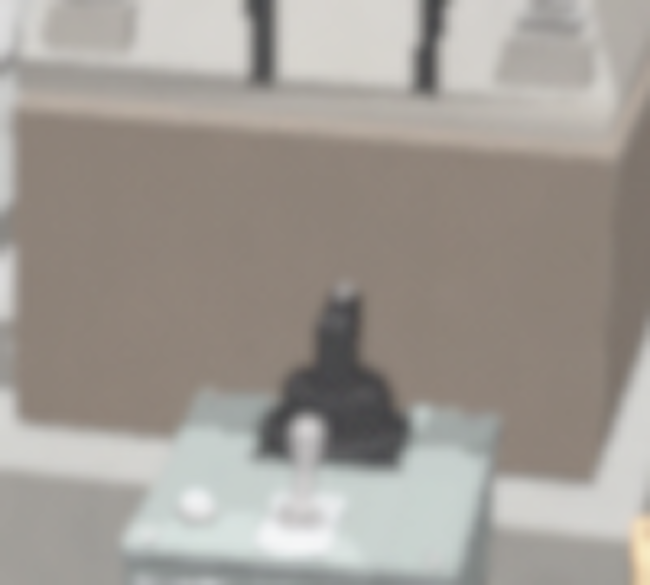

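Call:
{"fn": "carry_out", "kwargs": {"targets": [[0, 0.003, 0.12, 0, 0, 0], [0, 0.005, 0.25, 0, 0, 0], [0, 0.005, 0.36, 0, 0, 0], [0, 0.005, 0.43, 0, 0, 0], [0, 0.005, 0.48, 0, 0, 0], [0, 0.005, 0.5, 0, 0, 0], [0, 0.005, 0.5, 0, 0, 0]]}}

```text
time_s: 12.95
position: [0.4937, -0.3089, 0.2287]
tcp_rot: [[0.942, 0.336, -0.001], [0.336, -0.942, 0.002], [-0.0, -0.002, -1.0]]
force: [0.1, 0.7, -0.3]
opening: 0.549
```

Run:
```python
from h import *
im=bot.capture("scene");im=np.clip((im/255.)**.6*255,0,255).astype(np.uint8);cv2.imwrite("pics/s10z.png",cv2.resize(im[120:200,220:320],None,fx=6.5,fy=6.5,interpolation=cv2.INTER_CUBIC))
s=bot.read_state();print(s["position"],s["time_s"],s["force"],s["opening"])
```

```text
[ 0.49378112 -0.30901603  0.22899477] 13.0 [ 0.75238226 -0.46210377  0.16899097] 0.5511997527594663
```

View pics/s10z.png

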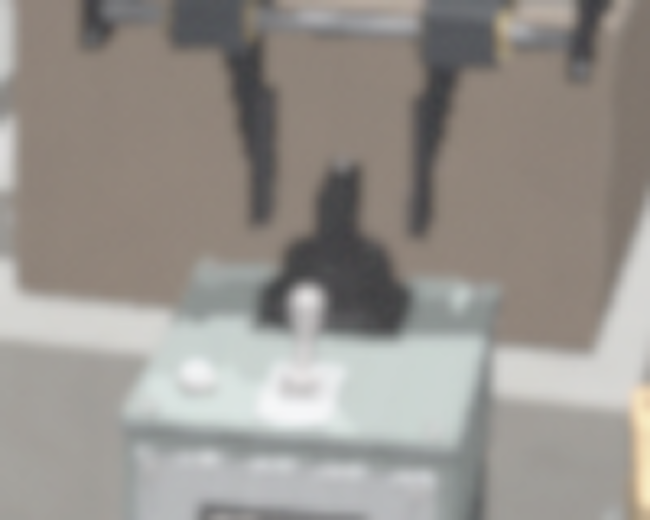

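Call:
{"fn": "carry_out", "kwargs": {"targets": [[0, 0, 0, 0, 0, 0], [0, 0, 0, 0, 0, 0], [0, 0, 0, 0, 0, 0], [0, 0, 0, 0, 0, 0], [0, 0, 0, 0, 0, 0]], "jaw": -1}}

```text
time_s: 13.62
position: [0.4936, -0.3085, 0.229]
tcp_rot: [[0.942, 0.336, -0.001], [0.336, -0.942, 0.002], [-0.0, -0.002, -1.0]]
force: [-1.4, 1.2, 1.0]
opening: 0.161
```

Run:
```python
from h import *
s=bot.read_state();print(s["position"],s["time_s"],s["force"],s["moment"],s["opening"],s["tcp_rot"])
```

```text
[ 0.49357681 -0.30850387  0.2290427 ] 13.625 [-1.41213718  1.22776002  0.95044903] [ 0.2448052   0.24881833 -0.05409746] 0.16120479137576602 [[ 9.41903334e-01  3.35882927e-01 -8.76275618e-04]
 [ 3.35884065e-01 -9.41900568e-01  2.28356113e-03]
 [-5.83553049e-05 -2.44522086e-03 -9.99997009e-01]]
```

Call:
{"fn": "carry_out", "kwargs": {"targets": [[0, 0, 0.007, 0, 0, 0], [0, 0, 0.014, 0, 0, 0], [0, 0, 0.02, 0, 0, 0], [0, 0, 0.02, 0, 0, 0]]}}

```text
time_s: 14.12
position: [0.4936, -0.3085, 0.2251]
tcp_rot: [[0.942, 0.336, -0.001], [0.336, -0.942, 0.002], [0.0, -0.002, -1.0]]
force: [0.1, 0.9, 4.3]
opening: 0.16
```

Call:
{"fn": "carry_out", "kwargs": {"targets": [[0, 0, 0.006, 0, 0, 0], [0, 0, 0.01, 0, 0, 0], [0, 0, 0.01, 0, 0, 0]]}}

```text
time_s: 14.5
position: [0.4937, -0.3085, 0.2231]
tcp_rot: [[0.942, 0.336, -0.001], [0.336, -0.942, 0.002], [0.0, -0.002, -1.0]]
force: [-1.9, 0.9, 4.6]
opening: 0.16
```

Call:
{"fn": "carry_out", "kwargs": {"targets": [[0, 0, 0.003, 0, 0, 0], [0, 0, 0.005, 0, 0, 0]]}}

```text
time_s: 14.75
position: [0.4937, -0.3086, 0.2221]
tcp_rot: [[0.942, 0.336, -0.001], [0.336, -0.942, 0.002], [0.0, -0.002, -1.0]]
force: [-0.9, 0.9, 5.4]
opening: 0.157
```

Call:
{"fn": "carry_out", "kwargs": {"targets": [[0, 0, 0.003, 0, 0, 0], [0, 0, 0.005, 0, 0, 0]]}}

```text
time_s: 15.0
position: [0.4937, -0.3086, 0.2212]
tcp_rot: [[0.942, 0.336, -0.001], [0.336, -0.942, 0.002], [0.0, -0.002, -1.0]]
force: [-1.0, 1.9, 5.4]
opening: 0.156
```

Call:
{"fn": "carry_out", "kwargs": {"targets": [[0, 0, 0.003, 0, 0, 0], [0, 0, 0.005, 0, 0, 0]]}}

```text
time_s: 15.25
position: [0.4937, -0.3086, 0.2204]
tcp_rot: [[0.942, 0.336, -0.001], [0.336, -0.942, 0.002], [0.0, -0.002, -1.0]]
force: [-0.8, 2.0, 6.0]
opening: 0.158
```

Call:
{"fn": "carry_out", "kwargs": {"targets": [[0, 0, 0.003, 0, 0, 0], [0, 0, 0.005, 0, 0, 0]]}}

```text
time_s: 15.5
position: [0.4937, -0.3086, 0.2196]
tcp_rot: [[0.942, 0.336, -0.0], [0.336, -0.942, 0.002], [0.0, -0.002, -1.0]]
force: [-1.0, 2.1, 5.3]
opening: 0.158
```

Call:
{"fn": "carry_out", "kwargs": {"targets": [[0, 0, 0.003, 0, 0, 0], [0, 0, 0.005, 0, 0, 0]]}}

```text
time_s: 15.75
position: [0.4937, -0.3085, 0.2189]
tcp_rot: [[0.942, 0.336, -0.0], [0.336, -0.942, 0.002], [0.0, -0.002, -1.0]]
force: [-1.7, 2.3, 6.0]
opening: 0.157
```

Call:
{"fn": "carry_out", "kwargs": {"targets": [[0, 0, 0.003, 0, 0, 0], [0, 0, 0.006, 0, 0, 0]]}}

```text
time_s: 16.0
position: [0.4938, -0.3086, 0.2187]
tcp_rot: [[0.942, 0.336, -0.0], [0.336, -0.942, 0.002], [0.0, -0.002, -1.0]]
force: [-2.5, 1.8, 10.6]
opening: 0.161
```

Call:
{"fn": "carry_out", "kwargs": {"targets": [[0, 0, 0.003, 0, 0, 0], [0, 0, 0.006, 0, 0, 0]]}}

```text
time_s: 16.25
position: [0.4938, -0.3086, 0.2187]
tcp_rot: [[0.942, 0.336, 0.0], [0.336, -0.942, 0.001], [0.001, -0.001, -1.0]]
force: [-1.7, 3.2, 11.5]
opening: 0.161
```

Run:
```python
from h import *
im=bot.capture("scene");im=np.clip((im/255.)**.6*255,0,255).astype(np.uint8);cv2.imwrite("pics/s11z.png",cv2.resize(im[120:200,220:320],None,fx=6.5,fy=6.5,interpolation=cv2.INTER_CUBIC))
s=bot.read_state();print(s["position"],s["time_s"],s["force"],s["opening"])
```

```text
[ 0.49381168 -0.30861062  0.21869883] 16.3 [-1.79436174  1.89289212 11.10658088] 0.1582630008666786
```

View pics/s11z.png

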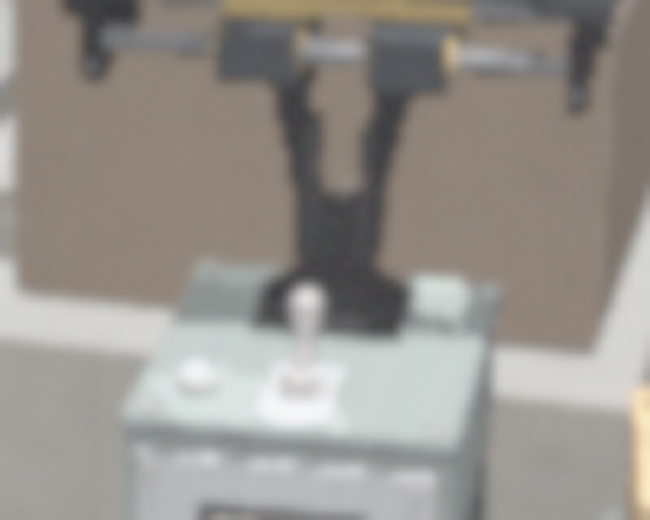

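Call:
{"fn": "carry_out", "kwargs": {"targets": [[0, 0, -0.008, 0, 0, 0], [0, 0, -0.015, 0, 0, 0], [0, 0, -0.02, 0, 0, 0], [0, 0, -0.02, 0, 0, 0]]}}

```text
time_s: 16.8
position: [0.4937, -0.3085, 0.2228]
tcp_rot: [[0.942, 0.336, -0.0], [0.336, -0.942, 0.001], [0.0, -0.001, -1.0]]
force: [-0.9, 1.4, 3.9]
opening: 0.155
```

Call:
{"fn": "carry_out", "kwargs": {"targets": [[0, 0, 0, 0, 0, -0.03], [0, 0, 0, 0, 0, -0.07], [0, 0, 0, 0, 0, -0.11]]}}

```text
time_s: 17.18
position: [0.494, -0.309, 0.223]
tcp_rot: [[0.869, 0.495, 0.001], [0.495, -0.869, 0.0], [0.001, -0.0, -1.0]]
force: [-0.1, 0.5, 5.2]
opening: 0.158
```

Run:
```python
from h import *
s=bot.read_state();print(s["position"],s["time_s"],s["force"],s["moment"],s["opening"],np.degrees(np.arctan2(s["tcp_rot"][1][0],s["tcp_rot"][0][0])))
```

```text
[ 0.49395989 -0.30895615  0.22298679] 17.175 [-0.07604799  0.54095303  5.24589777] [ 0.13952528  0.22341223 -0.06329754] 0.15820693892775853 29.65501608804157
```

Call:
{"fn": "carry_out", "kwargs": {"targets": [[0, 0, 0.0005, 0, 0, -0.06], [0, 0, 0.0005, 0, 0, -0.12], [0, 0, 0.0005, 0, 0, -0.18], [0, 0, 0.0005, 0, 0, -0.24]]}}

```text
time_s: 17.68
position: [0.494, -0.3091, 0.223]
tcp_rot: [[0.623, 0.782, 0.001], [0.782, -0.623, 0.0], [0.0, 0.0, -1.0]]
force: [-1.1, 1.5, 4.6]
opening: 0.159
```

Call:
{"fn": "carry_out", "kwargs": {"targets": [[0, 0, 0, 0, 0, -0.06], [0, 0, 0, 0, 0, -0.12], [0, 0, 0, 0, 0, -0.18], [0, 0, 0, 0, 0, -0.24]]}}

```text
time_s: 18.18
position: [0.4938, -0.309, 0.223]
tcp_rot: [[0.289, 0.957, 0.0], [0.957, -0.289, 0.0], [0.0, 0.0, -1.0]]
force: [-1.5, 1.4, 4.3]
opening: 0.157
```

Run:
```python
from h import *
s=bot.read_state();print(s["position"],s["time_s"],s["force"],s["moment"],s["opening"],np.degrees(np.arctan2(s["tcp_rot"][1][0],s["tcp_rot"][0][0])))
```

```text
[ 0.49381499 -0.3090392   0.22298798] 18.175 [-1.47222592  1.37144784  4.34530931] [ 0.26262455  0.35751498 -0.0012009 ] 0.15678168175196838 73.21476802693353
```

Call:
{"fn": "carry_out", "kwargs": {"targets": [[0, 0, 0, 0, 0, -0.04], [0, 0, 0, 0, 0, -0.08], [0, 0, 0, 0, 0, -0.1], [0, 0, 0, 0, 0, -0.1]]}}

```text
time_s: 18.68
position: [0.4933, -0.309, 0.223]
tcp_rot: [[0.135, 0.991, -0.001], [0.991, -0.135, 0.0], [0.0, -0.001, -1.0]]
force: [-1.7, 1.5, 5.3]
opening: 0.158
```

Run:
```python
from h import *
s=bot.read_state();print(s["position"],s["time_s"],s["force"],s["moment"],s["opening"],np.degrees(np.arctan2(s["tcp_rot"][1][0],s["tcp_rot"][0][0])))
```

```text
[ 0.49331663 -0.30903227  0.2229652 ] 18.675 [-1.72996731  1.5481156   5.26067691] [ 0.17586691  0.44971885 -0.07764368] 0.1584459657706255 82.22346926138545
```

Call:
{"fn": "carry_out", "kwargs": {"targets": [[0, 0, 0, 0, 0, -0.02], [0, 0, 0, 0, 0, -0.03], [0, 0, 0, 0, 0, -0.03]]}}

```text
time_s: 19.05
position: [0.4933, -0.3091, 0.223]
tcp_rot: [[0.089, 0.996, -0.001], [0.996, -0.089, 0.0], [0.0, -0.001, -1.0]]
force: [-1.6, 1.3, 4.7]
opening: 0.159
```

Run:
```python
from h import *
s=bot.read_state();print(s["position"],s["time_s"],s["force"],s["moment"],s["opening"],np.degrees(np.arctan2(s["tcp_rot"][1][0],s["tcp_rot"][0][0])))
```

```text
[ 0.49326732 -0.30905441  0.22299548] 19.05 [-1.63225174  1.26308387  4.65735459] [ 0.21473007  0.30370829 -0.44255973] 0.15910506965041984 84.87038627853386
```

Call:
{"fn": "carry_out", "kwargs": {"targets": [[0, 0, 0, 0, 0, 0.006], [0, 0, -0.01, 0, 0, 0.006], [0, 0, -0.02, 0, 0, 0.006], [0, 0, -0.03, 0, 0, 0.006]]}}

```text
time_s: 19.55
position: [0.4931, -0.3088, 0.228]
tcp_rot: [[0.099, 0.995, -0.002], [0.995, -0.099, 0.002], [0.001, -0.002, -1.0]]
force: [0.8, 0.9, -4.7]
opening: 0.157
```

Run:
```python
from h import *
s=bot.read_state();print(s["position"],s["time_s"],s["force"],s["moment"],s["opening"],np.degrees(np.arctan2(s["tcp_rot"][1][0],s["tcp_rot"][0][0])))
```

```text
[ 0.49308173 -0.30875381  0.22799502] 19.55 [ 0.84482519  0.88153794 -4.74022564] [-0.00166766 -0.17562084 -0.27683321] 0.15710282031332526 84.32630382657767
```

Call:
{"fn": "carry_out", "kwargs": {"targets": [[0, 0, -0.008, 0, 0, 0], [0, 0, -0.015, 0, 0, 0], [0, 0, -0.015, 0, 0, 0]]}}

```text
time_s: 19.92
position: [0.4931, -0.3088, 0.2312]
tcp_rot: [[0.099, 0.995, -0.002], [0.995, -0.099, 0.002], [0.001, -0.002, -1.0]]
force: [1.6, 1.2, -5.2]
opening: 0.154
```

Run:
```python
from h import *
im=bot.capture("scene");im=np.clip((im/255.)**.6*255,0,255).astype(np.uint8);cv2.imwrite("pics/s12z.png",cv2.resize(im[120:200,220:320],None,fx=6.5,fy=6.5,interpolation=cv2.INTER_CUBIC))
s=bot.read_state();print(s["position"],s["time_s"],s["force"],s["moment"],s["opening"],np.degrees(np.arctan2(s["tcp_rot"][1][0],s["tcp_rot"][0][0])))
```

```text
[ 0.49306513 -0.30882469  0.23119302] 19.975 [ 0.64123547  0.67932135 -4.6371683 ] [-0.05597077 -0.08793873 -0.27194663] 0.15864946602791924 84.32263563849638
```

View pics/s12z.png

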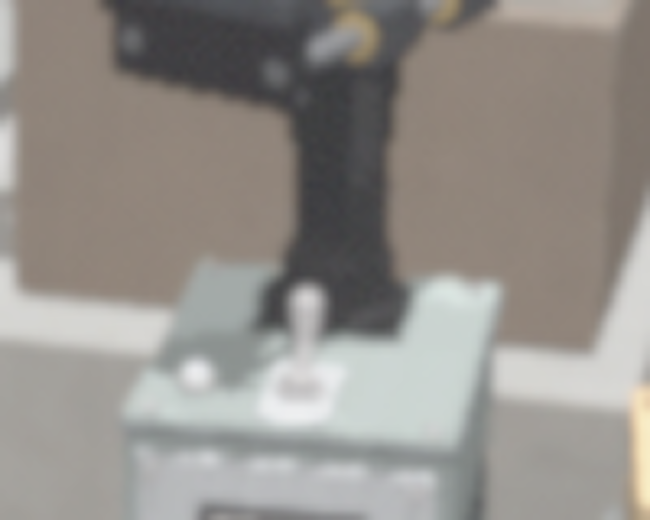

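Call:
{"fn": "carry_out", "kwargs": {"targets": [[0, 0, -0.015, 0, 0, 0], [0, 0, -0.035, 0, 0, 0], [0, 0, -0.06, 0, 0, 0], [0, 0, -0.09, 0, 0, 0]]}}

```text
time_s: 20.48
position: [0.4931, -0.309, 0.2501]
tcp_rot: [[0.098, 0.995, -0.001], [0.995, -0.098, 0.001], [0.001, -0.001, -1.0]]
force: [-1.1, -0.6, -1.2]
opening: 0.16
```

Call:
{"fn": "carry_out", "kwargs": {"targets": [[0, 0, -0.03, 0, 0, 0], [0, 0, -0.07, 0, 0, 0], [0, 0, -0.11, 0, 0, 0], [0, 0, -0.16, 0, 0, 0], [0, 0, -0.22, 0, 0, 0], [0, 0, -0.28, 0, 0, 0], [0, 0, -0.34, 0, 0, 0], [0, 0, -0.4, 0, 0, 0], [0, 0, -0.45, 0, 0, 0], [0, 0, -0.45, 0, 0, 0]]}}

```text
time_s: 21.72
position: [0.4937, -0.3094, 0.3412]
tcp_rot: [[0.098, 0.995, 0.0], [0.995, -0.098, -0.001], [-0.001, 0.0, -1.0]]
force: [0.0, 0.2, -1.6]
opening: 0.161
```

Run:
```python
from h import *
im=bot.capture("scene");im=np.clip((im/255.)**.6*255,0,255).astype(np.uint8);cv2.imwrite("pics/s13z.png",cv2.resize(im[90:210,220:360],None,fx=5,fy=5,interpolation=cv2.INTER_CUBIC))
s=bot.read_state();print(s["position"],s["joint_positions"],s["time_s"],s["force"],s["moment"],s["opening"],np.degrees(np.arctan2(s["tcp_rot"][1][0],s["tcp_rot"][0][0])))
```

```text
[ 0.49330576 -0.30912425  0.34039808] [-4.30500268e+01  2.03009037e+01  7.91104507e+01 -2.75433650e-02
  8.06387725e+01 -3.73957806e+01] 21.775 [-0.17707634  0.31900628 -1.88382263] [-0.08187697  0.06872065 -0.01025365] 0.15510578028178737 84.35024154927625
```

View pics/s13z.png

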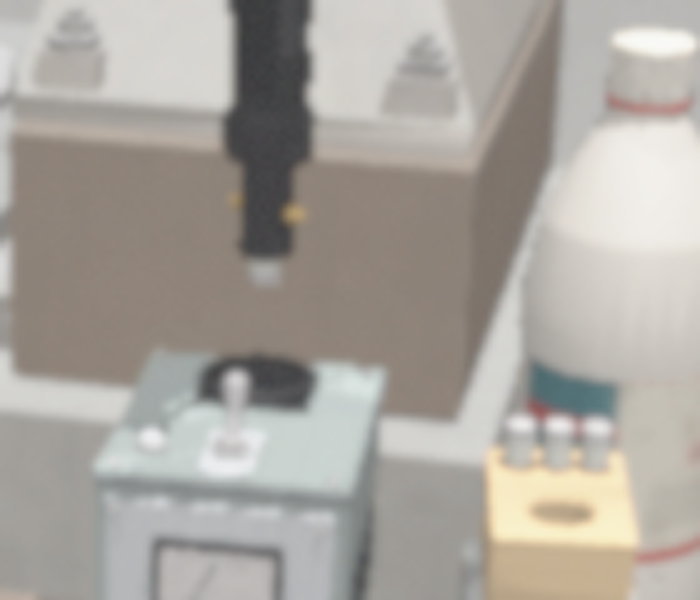

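Run:
```python
from h import *
for n,im,uv in(("top",cv2.imread("pics/top0.png"),(326.7,141.8)),("scene",cv2.imread("pics/scene0.png"),(332.1,192.1))):
    u,v=int(uv[0]),int(uv[1]);w=im[v-14:v+15,u-18:u+19].astype(float)
    big=cv2.resize(w.astype(np.uint8),None,fx=16,fy=16,interpolation=cv2.INTER_CUBIC);cv2.imwrite(f"pics/hole_{n}.png",big)
    g=w[:,:,2]; print(n); 
    s=8;G=cv2.resize(g,None,fx=s,fy=s,interpolation=cv2.INTER_CUBIC)
    for th in(150,165,180):
        m=(G<th).astype(np.uint8)
        k,l,st,ce=cv2.connectedComponentsWithStats(m)
        i=l[14*s+4,18*s+4]
        if i==0: print(th,"no",G[14*s+4,18*s+4]);continue
        c=max(cv2.findContours((l==i).astype(np.uint8),0,2)[0],key=len)
        x,y,ww,hh=cv2.boundingRect(c); e=cv2.fitEllipse(c)
        ctr=np.array(e[0])/s+[u-18,v-14]-.5+.5/s
        print(th,st[i],"ell",np.round(e[1],1)/s,ctr,onz(n,ctr,.16).round(4), "bbox ctr",onz(n,np.array([x+ww/2,y+hh/2])/s+[u-18,v-14]-.5,.16).round(4))
f=lambda p:((proj("scene",p)-[220,90])*5).round(0).tolist()
print(f([.4933,-.309,.254]),f([.4933,-.309,.24]),f([.4933,-.309,.312]))
for q in range(0,360,45): print(proj("top",[.5185+.015*np.cos(q*.01745),-.4525+.015*np.sin(q*.01745),.16]).round(1))
```

```text
top
150 [ 107   87   85   68 3880] ell [ 7.    11.425] [326.54263687 141.36502266] [ 0.5197 -0.4524  0.16  ] bbox ctr [ 0.5194 -0.4514  0.16  ]
165 [ 102   84   93   74 4782] ell [ 7.925  12.2875] [326.52491188 141.38837433] [ 0.5197 -0.4523  0.16  ] bbox ctr [ 0.5194 -0.4512  0.16  ]
180 [  99   81   99   81 5595] ell [ 8.7625 12.8375] [326.48650551 141.41358757] [ 0.5197 -0.4522  0.16  ] bbox ctr [ 0.5193 -0.4511  0.16  ]
scene
150 [116 108  72  18 971] ell [2.     9.3625] [332.94247055 192.07094002] [ 0.5191 -0.4556  0.16  ] bbox ctr [ 0.5183 -0.4548  0.16  ]
165 [ 106  104   85   26 1656] ell [ 2.9 11.2] [332.41188812 192.06484604] [ 0.5185 -0.4545  0.16  ] bbox ctr [ 0.5178 -0.4539  0.16  ]
180 [ 102  101   92   31 2266] ell [ 3.7    11.9875] [332.22454071 192.00969696] [ 0.5185 -0.454   0.16  ] bbox ctr [ 0.518  -0.4537  0.16  ]
[260.0, 277.0] [259.0, 306.0] [263.0, 156.0]
[324.6 135.9]
[320.6 138.8]
[320.2 143.5]
[323.7 147.3]
[329.  147.9]
[332.9 144.9]
[333.3 140.2]
[329.8 136.4]
```

View pics/hole_top.png

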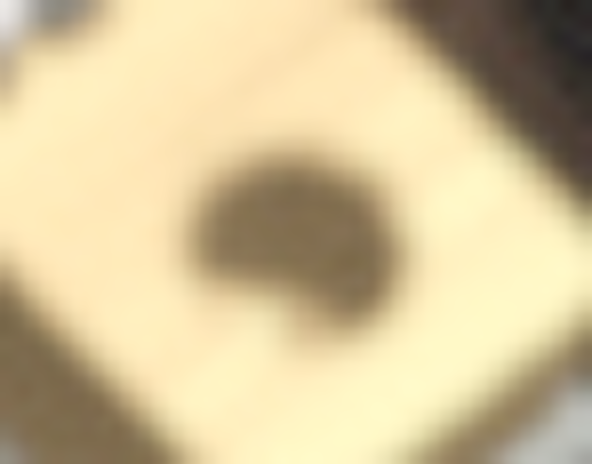

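View pics/hole_scene.png

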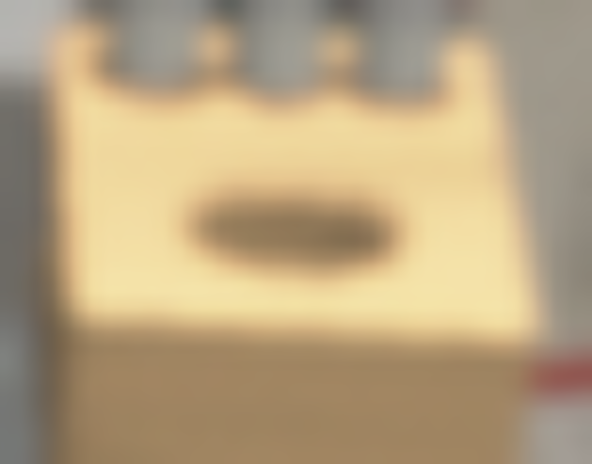

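Run:
```python
from h import *
plan([.5183,-.4518,.30],84.35)
plan([.5183,-.4518,.257],84.35)
```

```text
[-0.6976, 0.1948, 0.2017] [-0.0006, -0.0001, 0.0]
[-0.6977, 0.195, 0.4167] [-0.0006, -0.0001, 0.0]
```

Call:
{"fn": "carry_out", "kwargs": {"targets": [[-0.1, 0.03, 0, 0, 0, 0], [-0.25, 0.07, 0, 0, 0, 0], [-0.4, 0.11, 0, 0, 0, 0], [-0.55, 0.155, 0, 0, 0, 0], [-0.66, 0.185, 0.05, 0, 0, 0], [-0.698, 0.195, 0.15, 0, 0, 0], [-0.698, 0.195, 0.27, 0, 0, 0], [-0.698, 0.195, 0.37, 0, 0, 0], [-0.698, 0.195, 0.415, 0, 0, 0], [-0.698, 0.195, 0.415, 0, 0, 0]]}}

```text
time_s: 23.02
position: [0.5179, -0.4509, 0.2559]
tcp_rot: [[0.098, 0.995, -0.003], [0.995, -0.098, 0.003], [0.002, -0.003, -1.0]]
force: [-0.8, -0.3, -1.0]
opening: 0.16
```

Run:
```python
from h import *
im=bot.capture("scene");cv2.imwrite("pics/s14.png",im);cv2.imwrite("pics/s14z.png",cv2.resize(im[140:220,290:380],None,fx=7,fy=7,interpolation=cv2.INTER_CUBIC))
cv2.imwrite("pics/t14.png",bot.capture("top"))
s=bot.read_state();print(s["position"],s["joint_positions"],s["time_s"],s["force"],s["moment"],s["opening"])
f=lambda p:((proj("scene",p)-[290,140])*7).round(0).tolist()
p=s["position"];print(f(p-[0,0,.087]),f([.5183,-.4518,.16]))
```

```text
[ 0.51861036 -0.45191105  0.25787946] [-5.03408110e+01  3.32934270e+01  6.96842673e+01 -3.12533698e-02
  7.70125504e+01 -4.47005825e+01] 23.125 [ 0.15095182  0.11988637 -1.21988271] [-0.06595752  0.08994427  0.00387157] 0.1588587517720212
[292.0, 332.0] [289.0, 363.0]
```

View pics/s14z.png

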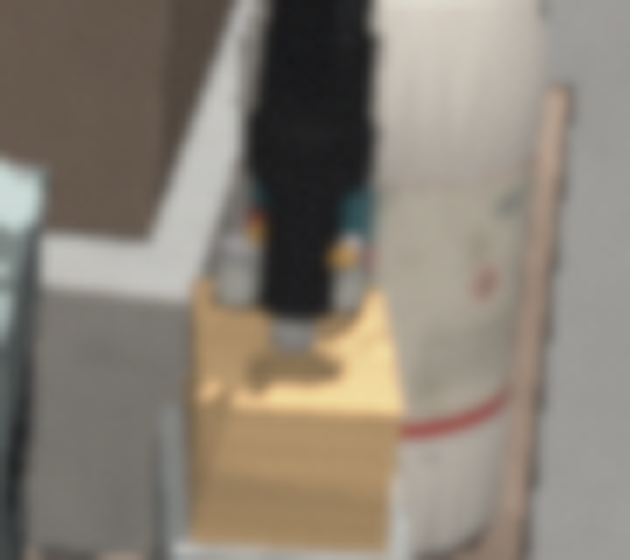

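View pics/t14.png

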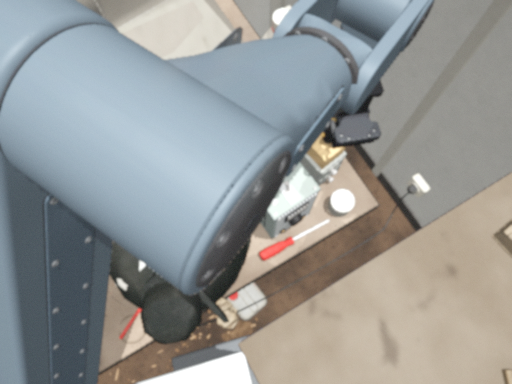

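Call:
{"fn": "carry_out", "kwargs": {"targets": [[0, 0, 0.03, 0, 0, 0], [0, 0, 0.06, 0, 0, 0], [0, 0, 0.085, 0, 0, 0], [0, 0, 0.1, 0, 0, 0], [0, 0, 0.1, 0, 0, 0]]}}

```text
time_s: 23.75
position: [0.5185, -0.4518, 0.2374]
tcp_rot: [[0.098, 0.995, -0.001], [0.995, -0.098, 0.0], [0.0, -0.001, -1.0]]
force: [-0.3, 0.4, -1.0]
opening: 0.159
```

Call:
{"fn": "carry_out", "kwargs": {"targets": [[0, 0, 0.01, 0, 0, 0], [0, 0, 0.02, 0, 0, 0], [0, 0, 0.03, 0, 0, 0]]}}

```text
time_s: 24.12
position: [0.5185, -0.4518, 0.2313]
tcp_rot: [[0.098, 0.995, -0.001], [0.995, -0.098, 0.0], [-0.0, -0.001, -1.0]]
force: [0.1, 0.2, -1.6]
opening: 0.155
```

Call:
{"fn": "carry_out", "kwargs": {"targets": [[0, 0, 0.012, 0, 0, 0], [0, 0, 0.025, 0, 0, 0], [0, 0, 0.037, 0, 0, 0]]}}

```text
time_s: 24.5
position: [0.5184, -0.4518, 0.2237]
tcp_rot: [[0.098, 0.995, -0.001], [0.995, -0.098, 0.0], [0.0, -0.001, -1.0]]
force: [-0.5, -0.4, -1.8]
opening: 0.154
```

Call:
{"fn": "carry_out", "kwargs": {"targets": [[0, 0, 0.01, 0, 0, 0], [0, 0, 0.02, 0, 0, 0], [0, 0, 0.025, 0, 0, 0]]}}

```text
time_s: 24.88
position: [0.5184, -0.4518, 0.2186]
tcp_rot: [[0.098, 0.995, -0.001], [0.995, -0.098, 0.0], [0.0, -0.001, -1.0]]
force: [0.2, -0.6, -1.8]
opening: 0.159
```

Run:
```python
from h import *
im=bot.capture("scene");cv2.imwrite("pics/s15z.png",cv2.resize(im[140:220,290:380],None,fx=7,fy=7,interpolation=cv2.INTER_CUBIC))
s=bot.read_state();print(s["position"],s["time_s"],s["force"],s["moment"],s["opening"])
```

```text
[ 0.51838652 -0.45170948  0.21846032] 24.925 [ 0.10691377  0.08913562 -1.15484219] [-0.03511949  0.00852311 -0.00985511] 0.15974308987205474
```

View pics/s15z.png

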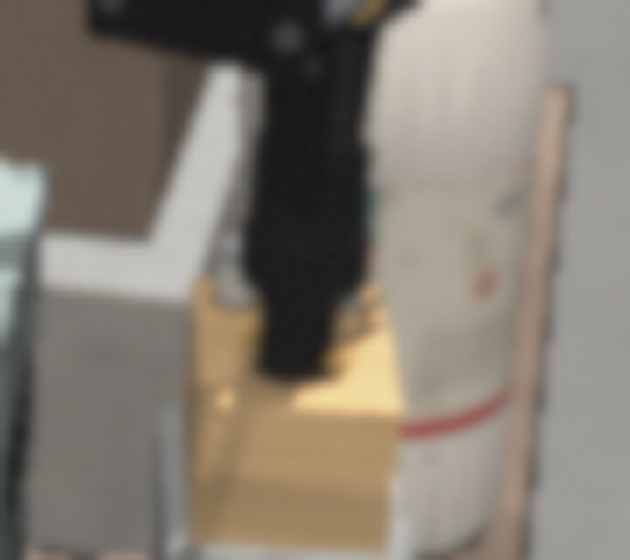

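Call:
{"fn": "carry_out", "kwargs": {"targets": [[0, 0, 0.006, 0, 0, 0], [0, 0, 0.011, 0, 0, 0]]}}

```text
time_s: 25.18
position: [0.5184, -0.4517, 0.2162]
tcp_rot: [[0.098, 0.995, -0.001], [0.995, -0.098, 0.0], [0.0, -0.001, -1.0]]
force: [0.1, 0.1, -1.2]
opening: 0.157
```

Call:
{"fn": "carry_out", "kwargs": {"targets": [[0, 0, 0.005, 0, 0, 0], [0, 0, 0.008, 0, 0, 0]]}}

```text
time_s: 25.42
position: [0.5185, -0.4518, 0.2151]
tcp_rot: [[0.098, 0.995, -0.001], [0.995, -0.098, 0.0], [-0.0, -0.001, -1.0]]
force: [-0.5, -0.4, 1.2]
opening: 0.156
```

Call:
{"fn": "carry_out", "kwargs": {"targets": [[0, 0, 0, 0, 0, 0], [0, 0, 0, 0, 0, 0], [0, 0, 0, 0, 0, 0], [0, 0, 0, 0, 0, 0]], "jaw": 0.1}}

```text
time_s: 25.92
position: [0.5185, -0.4518, 0.215]
tcp_rot: [[0.098, 0.995, -0.001], [0.995, -0.098, 0.0], [0.0, -0.001, -1.0]]
force: [-0.7, 0.3, -0.2]
opening: 0.507
```

Call:
{"fn": "carry_out", "kwargs": {"targets": [[0, 0, -0.05, 0, 0, 0], [0, 0, -0.15, 0, 0, 0], [0, 0, -0.3, 0, 0, 0], [0, 0, -0.5, 0, 0, 0], [0, 0, -0.7, 0, 0, 0], [0, 0, -0.7, 0, 0, 0], [0, 0, -0.7, 0, 0, 0]]}}

```text
time_s: 26.8
position: [0.5183, -0.4514, 0.3547]
tcp_rot: [[0.098, 0.995, -0.001], [0.995, -0.098, 0.001], [0.001, -0.001, -1.0]]
force: [0.1, 0.6, 0.0]
opening: 0.549
```

Run:
```python
from h import *
im=bot.capture("scene");cv2.imwrite("pics/s16z.png",cv2.resize(im[120:300,210:380],None,fx=3.3,fy=3.3,interpolation=cv2.INTER_CUBIC))
s=bot.read_state();print(s["position"],s["time_s"],s["force"],s["opening"])
f=lambda p:((proj("scene",p)-[210,120])*3.3).round(0).tolist()
print("cap underside",f([.5184,-.4518,.186]),"wing top",f([.5184,-.4518,.238]))
```

```text
[ 0.51801178 -0.45121226  0.35369256] 26.85 [ 0.21652708  0.57881207 -0.23819292] 0.5476467981963077
cap underside [403.0, 203.0] wing top [409.0, 133.0]
```

View pics/s16z.png

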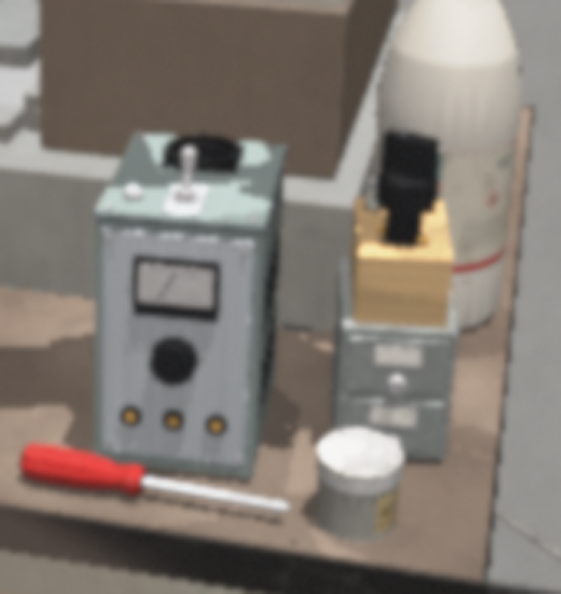

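Run:
```python
from h import *
a=cv2.imread("pics/scene0.png");b=bot.capture("scene")
for nm,(x,y,w,h) in{"driver":(212,250,90,30),"pintin":(300,244,36,40)}.items(): print(nm,cv2.phaseCorrelate(*[cv2.cvtColor(i[y:y+h,x:x+w],6).astype(np.float32) for i in(a,b)]))
print(bot.read_state()["force"]);print(bot.hand_in())
```

```text
driver ((-0.06865446189645752, 0.030902225990368848), 0.8605459873764604)
pintin ((-0.09521720922900911, 0.07742102888843405), 0.9934986462195714)
[ 0.00982374 -0.02550102 -0.3100307 ]
the job is handed in; nothing more can be done
None
```

The job is done and handed in at about 27 s of robot time, well under the 58 s limit.

- **Toggle:** I pushed it over until it hit its stop, at about 16 N. The picture afterwards showed the tip where it should be for 20 degrees to the far side.
- **Fuse cap:** It seated 10.3 mm down at about 11 N. I eased it up 4.1 mm, turned it about 65 degrees to the stop (0.44 N m felt), then drew it out with about 5 N of drag at first.
- **Placing:** The carrier went into the empty hole with no side resistance. Its lugs touched the block at about 1 N, at the predicted height, and I let go.

**Last checks:**
- The carrier stands upright in the block with its wing top at the expected pixel, and the toggle is still off.
- The screwdriver and pin tin have not moved (shift under 0.15 px). I did not check the grease tin; it was never near the arm's path.
- The gripper is about 14 cm above where it let go, touching nothing, and the force reads about 0.

**What disagreed:**
- **Fingertip height:** In the pictures the fingertips sat at the reported TCP height, not 19 mm ahead of it. My first push therefore passed over the toggle without touching it, and I corrected all later heights for this.
- **Camera mismatch:** The two cameras differed by 1 to 3 mm in y, so I used values between them.

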